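# Open the sprung sweet keeper and put the loaf away

## Robot

A 7-joint arm with a two-finger parallel gripper is mounted at the origin on the work surface. World frame = base frame: x ahead of the robot, y to its left, z up, the work surface at z = 0. Lengths are in m, angles in rad, forces in N, time in s.
With the tool pointing down it reaches from about 0.4 to 0.85 m from the base axis. Payload 4.4 kg.
Tool frame: the origin (TCP) lies at the centre of the arm's flange, where the gripper is bolted on; the fingertips stand 199 mm ahead of it and the grasp point (between the pads) lies 180 mm ahead of it; y points along the fingers, x is the direction in which the jaws open and shut, and the axes are right-handed (so a half turn about y gives the same grasp; the last joint's range is limited). The gripper opens to 94 mm and grips with 3 to 60 N. Pads are 16 mm wide; open, the fingers measure 119 mm over their backs; the gripper's body (75 mm by 177 mm) begins 78 mm behind the grasp point.
Start: joints at [1.08, 0.628, 0.038, 1.517, -0.027, 0.996, -0.02], TCP at [0.268, -0.592, 0.405] pointing down, gripper open.
Joint ranges: [-3.06, 3.06], [-0.37, 2.12], [-1.25, 1.32], [0.18, 2.47], [-1.1, 4.24], [0.23, 1.98], [-2.94, 2.94]. Speed limits (rad/s): [2.57, 2.57, 3.14, 3.14, 3.14, 3.14, 3.14].

## Interface

Orientations are given as a unit quaternion [w, x, y, z].
In Python, from cell import state, get_image, hand_in gives the robot as it stands.
- The arm moves only by the tool servo_tool, never from a script. Its argument "moves" is a list of rows, each an object with "linear": the shift along the tool's x, y, z in cm, a list of three; "twist": the turn about the tool's y in rad; "jaw": the opening, from -1 (shut) to 1 (fully open). A call has 1 to 12 rows; each row shifts and turns the commanded pose from where the row before left it, along the tool's axes as they then stand; what a row does not reach is not made up. A row lasts 1/10 s, in which the tool goes at most 50 mm and 8.59 degrees, less where a joint would pass 70% of its speed; a pose out of reach is approached as far as the arm can. A call with a gripper value outside its range is refused whole. The fingers move at their own pace and stop on an object; "newtons" is the grip in N (left out, the last holds). Time passes only in rows, so rows that do not move let the fingers close. It gives the time, the measured TCP pose, the force and the opening at its end, in the units of the state.
- state(): the state, without advancing time (a new reading comes with each control period).
- get_image(name): name is "scene" or "top" or "wrist"; returns a dict with "image" (420x560x3 uint8, red, green, blue), "fx", "fy", "cx", "cy" (pixels), "k1" (the pictures are not rectified: a ray, as slopes to the right and down, at radius r is drawn at 1 + k1 r^2 times it, then the intrinsics apply), "xyz" and "orientation" of the camera in the world. Camera axes: x right, y down, z forward; pixel columns grow to the right and rows downward; lengths in m; the calibration is good to about 2 mm. A picture is of the moment at which its call begins. There is no depth.
- hand_in(): hands the job in, once; it reports no verdict.
The state is a dict: "time": time; "joint_pos": joint angles; "joint_vel": joint speeds; "joint_torque": joint torques, N m; "ee_pos": TCP position; "orientation": TCP orientation; "wrist_force": force on the tool from outside, world axes, zero at the start; "ft_torque": the same for the moment, N m; "finger_gap": finger opening in m.
Only numpy, scipy, OpenCV 4.12 (cv2) and the standard library are available. Lean on these libraries where they do the work, as an engineer would, in place of code of your own. Each camera call takes 0.05 s, during which the arm holds its last target.

## Task

Put the long loaf of sweet away in the steel keeper: press the release button gently until the sprung lid pops up, and with the fingers on the lid steady it where it has popped to, until it stops bobbing. Then swing it gently all the way open so that it stands open by itself, set the loaf down softly inside, the way up it stands now and flat on the floor of the keeper, and leave the lid open. Do not disturb the other things on the counter.

Things in the scene. Friction and masses are not known exactly. Their poses are not given: they have to be found in the camera images.
- keeper: the sweet keeper: fixed steel chest, 210 mm deep (its x), 250 wide (its y), 80 high, walls 5, floor 6 mm. Origin: centre of its underside; x points from the button side to the hinge side, z up. The lid lies on the rim, hinged along the +x wall. Inside against the +x wall a fixed grey housing, 45 mm deep and 70 high, runs the full width; its sprung flap kicks the lid up when the catch lets go
- button (a point): lid release button: black pad 36 mm (keeper x) by 44 (keeper y) on a catch lever in front of the keeper, between cheeks 18 mm high. This point is fixed to the keeper: 178 mm from its origin along -x, 52 mm up. The pad's top at rest is up to 12 mm above or below it: feel for it from above. It gives at 3 N, frees the lid 8 to 9 mm down (4 to 6 N), firm stop about 13 mm down; over 30 N harms it
- lid_panel: the lid: aluminium frame with a clear pane, 212 mm (its x) by 254 (its y) by 8, about 0.3 kg. Origin on the hinge line, middle of its width, at the lid's underside; the panel extends along its -x, its z is its upper side. A tongue 14 mm long and 44 wide at the middle of its free edge is held down by the catch
- lid (a joint): opening angle of the lid, rad: 0 shut, grows as it opens, stop at 1.8. Freed, it bobs for some seconds about 0.25 to 0.5, carried by the sprung flap; above 0.6 only its weight acts: let go before the upright it falls back, let go beyond about 1.65 it stands open by itself. It must not be flung: open it slower than 2 rad/s
- handle (a point): middle of the lid's handle, a round steel bar 12 mm thick, 100 mm long along the lid's y, 170 mm from the hinge line along the lid's -x and 42 mm along its z from the lid's underside (clear gap of 28 mm to the lid); moves with the lid. Lightly squeezed (5 to 10 N), the bar can turn between the fingers
- hinge (a point): middle of the hinge line, about which the lid turns: top of the keeper's +x wall, 80 mm above the counter, 105 mm from the keeper's origin along its x; axis along the keeper's y
- bay (a point): centre of the open bay's floor (upper side, 6 mm above the counter); the bay is 155 mm (keeper x) by 240 mm (keeper y) and 74 mm deep
- loaf: the long loaf of firm brown nut sweet, 115 mm (its x) by 52 mm (its y) by 50 mm high, about 0.35 kg; origin at the centre of its underside, z up
- slab: a squarish brown slab, 96 by 88 by 50 mm high, origin at the centre of its underside; leave it where it is (it and the loaf may change places between runs)
- stub: a short brown piece, 64 by 56 by 36 mm high, origin at the centre of its underside; leave it
- bowl: a steel bowl, 110 mm across, 50 mm high, origin at the centre of its underside; leave it
- jar: an amber glass jar, 72 mm across, 120 mm high, origin at the centre of its underside; leave it
- tin: an aluminium can, 80 mm across, 90 mm high, origin at the centre of its underside; leave it
Not all that is in view belongs to the job. What is shaped like the loaf but purple is not meant.

How it is judged:
On the way, in this order (a step that is already met when the one before it is completed fails the run):
1. the catch has let go and the lid has popped up (value of joint lid above 0.15 rad), for 0.02 s.
2. the fingers are on the popped lid and it is still (contact force between the fingers and lid_panel above 0.3 N and velocity of joint lid between -0.15 and 0.15 rad/s and value of joint lid between 0.12 and 0.9 rad), for 0.4 s.
3. the lid stands open with no finger on it (value of joint lid above 1.6 rad and contact force between the fingers and lid_panel below 0.1 N), for 0.2 s.
At the end, for the whole second after the job is handed in: the lid stands open beyond 1.6 rad by itself and the loaf lies upright as it stood (within 0.1 rad), still, on the floor of the keeper's bay (its underside within 6 mm of the floor, its centre inside the bay), let go (value of joint lid above 1.6 rad and z of loaf in the frame of bay between -0.006 and 0.006 m and x of loaf in the frame of bay between -0.075 and 0.075 m and y of loaf in the frame of bay between -0.12 and 0.12 m and angle between loaf's own z axis and vertical below 0.1 rad and linear speed of loaf below 0.03 m/s); the robot touches nothing.
It fails at once if the keeper, its button or its catch is pressed with more than 30 N (contact force between the fingers and keeper above 30 N).
It fails at once if the lid is flung open: faster than 2.5 rad/s in the last part of its swing (value of joint lid above 1.4 rad and velocity of joint lid above 2.5 rad/s).
It fails at once if the loaf is dropped: moves faster than 0.8 m/s with no finger on it (linear speed of loaf above 0.8 m/s and contact force between the fingers and loaf below 0.1 N).
It fails at once if another thing on the counter is shifted by more than 40 mm (distance of any of slab, stub, bowl, jar, tin from where it was at the start of the episode above 0.04 m).
It also fails if it takes over 72 s, if anything falls off the work surface, if the arm or the gripper's body presses on something with over 40 N, if the wrist force passes 120 N, or if a joint passes its speed limit or range.

## Working session

There is one attempt and no reset: what is moved stays moved. The work goes in short steps, Python scripts to look and compute and a tool call to move; the robot and the scene stay as the last step left them, time stands still between calls to the robot, and variables do not carry over. Pictures are saved under pics/ and viewed, and the job is handed in when it is done.

Besides the shell and the picture viewer there is one more tool, called after "Request:" in YAML: its name, and indented under it one key for each argument. servo_tool: Moves the arm, as the interface text tells. Its arguments: {"type":"object","properties":{"moves":{"type":"array"},"newtons":{"type":"number"}},"required":["moves"]}

```bash
mkdir -p pics; ls
cat > h.py <<'E'
import numpy as np, cv2, pickle
from scipy.spatial.transform import Rotation as R
from cell import state,get_image,hand_in
def rot(q): return R.from_quat([q[1],q[2],q[3],q[0]]).as_matrix()
def grab(n,tag):
    d=get_image(n); pickle.dump(d,open(f'pics/{tag}.pkl','wb')); cv2.imwrite(f'pics/{tag}.png',d['image'][:,:,::-1]); return d
def load(tag): return pickle.load(open(f'pics/{tag}.pkl','rb'))
def K(d): return np.array([[d['fx'],0,d['cx']],[0,d['fy'],d['cy']],[0,0,1.]]), np.array([d['k1'],0,0,0,0.])
def ray(d,p):
    k,D=K(d); u=cv2.undistortPoints(np.array(p,float).reshape(-1,1,2),k,D).reshape(-1,2)
    v=np.c_[u,np.ones(len(u))]@rot(d['orientation']).T
    return np.array(d['xyz']),v
def plane(d,p,z):
    o,v=ray(d,p); return o+v*((z-o[2])/v[:,2])[:,None]
def proj(d,P):
    k,D=K(d); M=rot(d['orientation']).T; t=-M@np.array(d['xyz'])
    return cv2.projectPoints(np.array(P,float).reshape(-1,1,3),cv2.Rodrigues(M)[0],t,k,D)[0].reshape(-1,2)
E
python3 - <<'E'
from h import *
s=state(); print(s)
for n in ['scene','top','wrist']:
    d=grab(n,n+'0'); print(n,d['fx'],d['cx'],d['cy'],d['k1'],d['xyz'],d['orientation'])
E
```

```text
pics
{'time': 0.0, 'joint_pos': array([ 1.08022581,  0.62933818,  0.03843099,  1.51835541, -0.02700649,
        0.99628822, -0.02000667]), 'joint_vel': array([ 3.43798291e-04,  1.83860725e-03,  3.11425430e-05, -4.17483965e-04,
       -1.16397648e-03, -2.71350889e-04,  1.06138750e-03]), 'joint_torque': array([-1.81108071e-04, -5.49728143e+01,  1.14339061e+00, -1.86639333e+01,
       -5.22540731e-02,  2.37109372e-02,  1.51256600e-04]), 'ee_pos': array([ 0.26778949, -0.5919563 ,  0.40376275]), 'orientation': array([ 0.59451622, -0.59380592,  0.38392784, -0.38281119]), 'wrist_force': array([-0.6566805 ,  0.17503829,  0.46747636]), 'ft_torque': array([0.06533395, 0.01035489, 0.00737934]), 'finger_gap': 0.09426009534613682}
scene 432.8612472847036 268.29616737311756 212.06795828801654 0.04435839586598358 [ 0.97114018 -0.42060834  1.15236097] [-0.24526882  0.88194756  0.38803081 -0.10697573]
top 524.7813904209883 276.5134833225485 206.55806045676772 -0.05840856264417958 [0.29760013 0.01085622 1.62116304] [ 0.04728471 -0.69783715  0.71321124 -0.04601297]
wrist 301.26993287906345 279.9440522836001 207.46349725053057 0.006663345485202591 [ 0.33466851 -0.56100471  0.38341765] [ 0.10745761  0.83323557 -0.53780773 -0.07024373]
```

View pics/scene0.png

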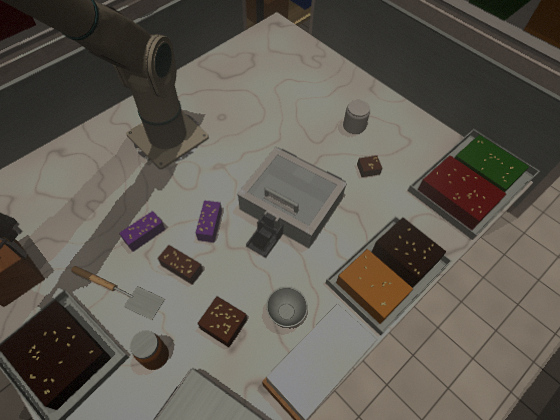

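View pics/top0.png

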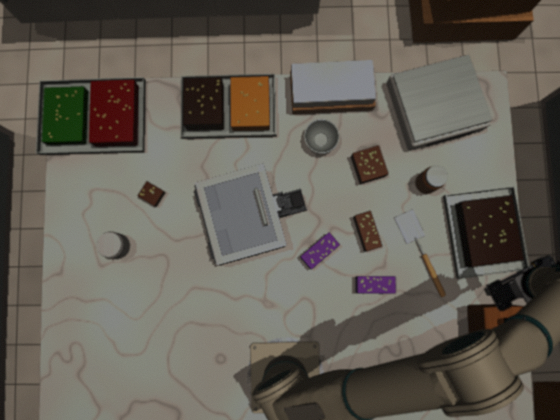

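View pics/wrist0.png

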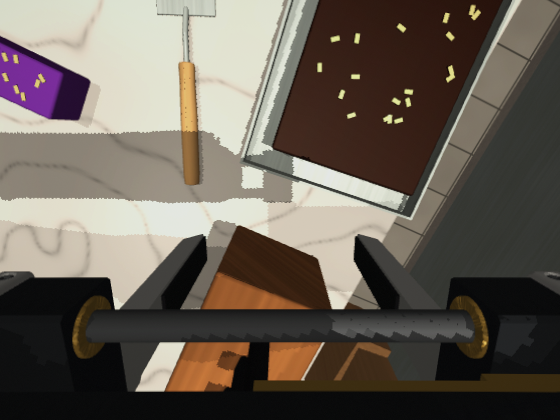

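Run:
```python
from h import *
s=state(); print(rot(s['orientation']).round(3)); 
for t in ['scene0','top0','wrist0']: print(t, rot(load(t)['orientation']).round(3).tolist())
```

```text
[[ 0.412 -0.001  0.911]
 [-0.911  0.001  0.412]
 [-0.001 -1.    -0.   ]]
scene0 [[0.676, 0.632, -0.379], [0.737, -0.579, 0.35], [0.002, -0.516, -0.857]]
top0 [[-0.022, -0.991, 0.132], [-1.0, 0.022, 0.0], [-0.003, -0.132, -0.991]]
wrist0 [[0.412, -0.881, -0.233], [-0.911, -0.398, -0.104], [-0.001, 0.255, -0.967]]
```

Run:
```python
from h import *
d=load('top0'); im=d['image'][:,:,::-1]
a=cv2.resize(im[150:280,180:320],None,fx=5,fy=5,interpolation=cv2.INTER_CUBIC); a=np.clip(a.astype(float)*1.6,0,255).astype(np.uint8)
cv2.imwrite('pics/c1.png',a[:600,:800])
d=load('scene0'); im=d['image'][:,:,::-1]
a=cv2.resize(im[140:265,220:360],None,fx=4.7,fy=4.7,interpolation=cv2.INTER_CUBIC); a=np.clip(a.astype(float)*1.6,0,255).astype(np.uint8)
cv2.imwrite('pics/c2.png',a[:600,:800])
```

```text
(no output)
```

View pics/c1.png

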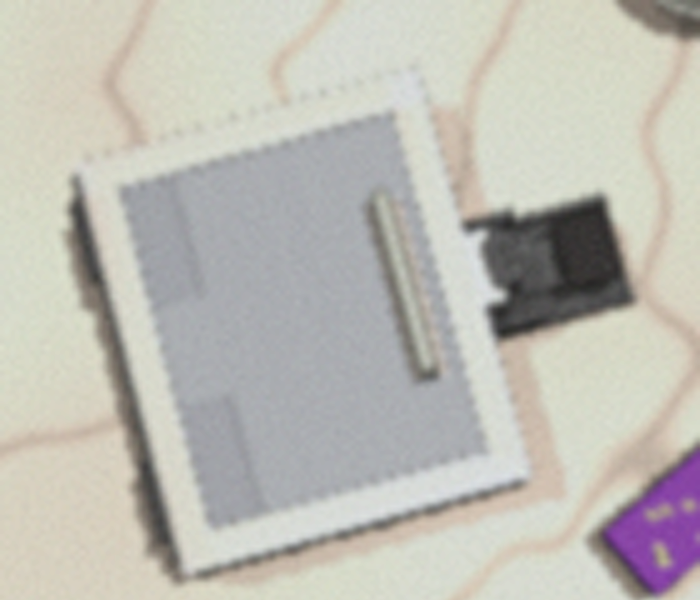

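View pics/c2.png

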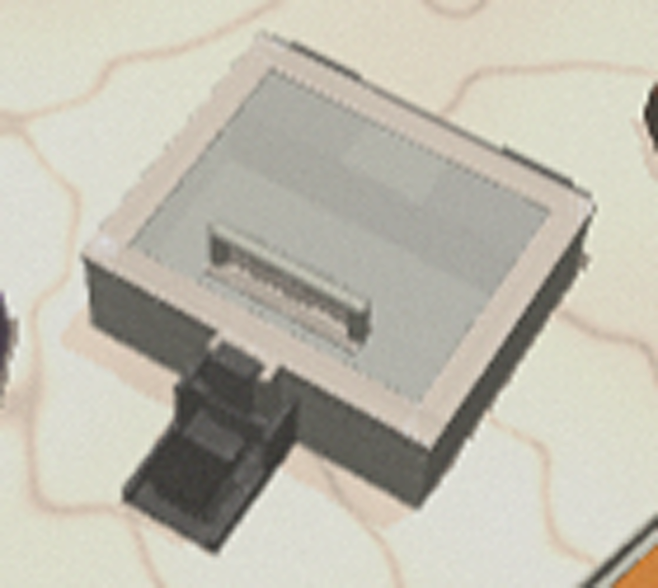

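Run:
```python
from h import *
dt=load('top0'); ds=load('scene0')
L=np.array([(80,165),(415,70),(527,482),(185,575)])/5.+[180,150]-0.4
Pn=np.array([(122,188),(392,112),(490,455),(212,528)])/5.+[180,150]-0.4
for nm,p in (('lid',L),('pane',Pn)):
    w=plane(dt,p,0.088); print(nm,w[:,:2].round(4).tolist(),w.mean(0).round(4)); 
    e=np.roll(w,-1,0)-w; print(np.linalg.norm(e,axis=1).round(4), np.degrees(np.arctan2(e[:,1],e[:,0])).round(1))
S=np.array([(85,258),(262,35),(594,205),(437,447)])/4.7+[220,140]-0.4
w=plane(ds,S,0.088);print('scene',w[:,:2].round(4).tolist(),w.mean(0).round(4)); 
e=np.roll(w,-1,0)-w; print(np.linalg.norm(e,axis=1).round(4), np.degrees(np.arctan2(e[:,1],e[:,0])).round(1))
# handle ends
h=plane(dt,np.array([(383,190),(428,372)])/5.+[180,150]-.4,0.128);print('handle',h.round(4),np.linalg.norm(h[0]-h[1]))
h=plane(ds,np.array([(212,226),(366,305)])/4.7+[220,140]-.4,0.128);print('handle',h.round(4),np.linalg.norm(h[0]-h[1]))
# brown masks
for t,d in(('top',dt),('scene',ds)):
    hsv=cv2.cvtColor(d['image'],cv2.COLOR_RGB2HSV)
    m=((((hsv[...,0]<18)|(hsv[...,0]>172))&(hsv[...,1]>90)&(hsv[...,2]<130))*255).astype(np.uint8)
    m=cv2.morphologyEx(m,cv2.MORPH_CLOSE,np.ones((5,5)))
    c,_=cv2.findContours(m,cv2.RETR_EXTERNAL,cv2.CHAIN_APPROX_NONE)
    for x in c:
        if 150<cv2.contourArea(x)<3000:
            r=cv2.minAreaRect(x); print(t,np.round(r[0],1),np.round(r[1],1),round(r[2],1), plane(d,[r[0]],0.05)[0].round(3))
```

```text
lid [[0.5783, 0.2502], [0.6313, 0.0501], [0.3846, -0.0108], [0.3347, 0.1894]] [0.4822 0.1197 0.088 ]
[0.207  0.2541 0.2063 0.2511] [ -75.2 -166.1  104.    14. ]
pane [[0.5639, 0.2252], [0.6061, 0.0642], [0.4008, 0.0104], [0.3617, 0.1734]] [0.4831 0.1183 0.088 ]
[0.1664 0.2122 0.1676 0.2087] [ -75.3 -165.3  103.5   14.4]
scene [[0.3951, -0.0119], [0.339, 0.1918], [0.5828, 0.2527], [0.6376, 0.0549]] [0.4886 0.1219 0.088 ]
[0.2113 0.2513 0.2053 0.2516] [ 105.4   14.   -74.5 -164.6]
handle [[0.5524 0.0688 0.128 ]
 [0.4464 0.0448 0.128 ]] 0.10869572459663429
handle [[0.4511 0.0448 0.128 ]
 [0.5548 0.0741 0.128 ]] 0.10774822029407327
top [546.5 400.5] [37. 25.] 90.0 [-0.087 -0.771  0.05 ]
top [495.8 316.9] [26.2 55.8] 85.2 [ 0.161 -0.633  0.05 ]
top [433.3 275.1] [46.1  5.8] 63.4 [ 0.29  -0.452  0.05 ]
top [367.4 230.7] [37.  16.8] 71.6 [ 0.427 -0.26   0.05 ]
top [150.5 193.6] [20.1 17. ] 31.0 [0.554 0.394 0.05 ]
top [424.9 183.4] [22.2 16.6] 56.3 [ 0.568 -0.443  0.05 ]
top [369.4 163.7] [30.7 28.1] 71.6 [ 0.632 -0.275  0.05 ]
top [333.5 107. ] [11.  83.1] 89.3 [ 0.814 -0.172  0.05 ]
top [203.  102.5] [49. 38.] 90.0 [0.838 0.233 0.05 ]
top [249.5 103. ] [54. 39.] 90.0 [0.833 0.088 0.05 ]
scene [280.4 400.3] [53.9  6.9] 49.8 [ 0.881 -0.298  0.05 ]
scene [153.7 355. ] [25.8 31.3] 46.3 [ 0.596 -0.457  0.05 ]
scene [222.  320.7] [39.  36.9] 32.9 [ 0.644 -0.279  0.05 ]
scene [ 92.5 277.5] [46.1  6.7] 25.5 [ 0.315 -0.461  0.05 ]
scene [178.7 261.2] [38.5 17.7] 31.8 [ 0.433 -0.262  0.05 ]
scene [ 21.5 273. ] [66. 43.] 90.0 [ 0.175 -0.592  0.05 ]
scene [370.  163.2] [12.9 20.5] 81.3 [0.568 0.391 0.05 ]
scene [541.5  24. ] [48. 35.] 90.0 [0.572 1.394 0.05 ]
scene [285.7  10.3] [48.7 21.5] 11.6 [-0.176  0.731  0.05 ]
scene [251.   12.8] [26.2  9.6] 86.6 [-0.26   0.615  0.05 ]
scene [17.5 20. ] [40. 35.] 90.0 [-0.831 -0.102  0.05 ]
```

Request:
servo_tool:
  moves:
    - {"linear":[-3.2,0,3.84],"twist":0,"jaw":-1}
    - {"linear":[-3.2,0,3.84],"twist":0,"jaw":-1}
    - {"linear":[-3.2,0,3.84],"twist":0,"jaw":-1}
    - {"linear":[-3.2,0,3.84],"twist":0,"jaw":-1}
    - {"linear":[-3.2,0,3.84],"twist":0,"jaw":-1}
    - {"linear":[-3.2,0,3.84],"twist":0,"jaw":-1}
    - {"linear":[-3.2,0,3.84],"twist":0,"jaw":-1}
    - {"linear":[-3.2,0,3.84],"twist":0,"jaw":-1}
    - {"linear":[-3.2,0,3.84],"twist":0,"jaw":-1}
    - {"linear":[-3.2,0,3.84],"twist":0,"jaw":-1}
    - {"linear":[-3.2,0,3.84],"twist":0,"jaw":-1}
    - {"linear":[-3.2,0,3.84],"twist":0,"jaw":-1}
  newtons: 10

```text
time: 1.35
ee_pos: [0.53, -0.0505, 0.4047]
orientation: [-0.594, 0.594, -0.383, 0.383]
wrist_force: [1.6, -0.1, 0.1]
finger_gap: 0.0016
```

Request:
servo_tool:
  moves:
    - {"linear":[0,0,0],"twist":-0.14,"jaw":-1}
    - {"linear":[0,0,0],"twist":-0.14,"jaw":-1}
    - {"linear":[0,0,0],"twist":-0.14,"jaw":-1}
    - {"linear":[0,0,0],"twist":-0.14,"jaw":-1}
    - {"linear":[0,0,0],"twist":-0.14,"jaw":-1}
    - {"linear":[0,0,0],"twist":-0.14,"jaw":-1}
    - {"linear":[0,0,0],"twist":-0.14,"jaw":-1}
    - {"linear":[0,0,0],"twist":-0.14,"jaw":-1}
    - {"linear":[0,0,0],"twist":-0.14,"jaw":-1}
    - {"linear":[0,0,0],"twist":-0.14,"jaw":-1}
    - {"linear":[0,0,0],"twist":0,"jaw":-1}

```text
time: 2.45
ee_pos: [0.5294, -0.0527, 0.4044]
orientation: [0.702, -0.701, -0.089, 0.09]
wrist_force: [-0.1, 0.0, 0.2]
finger_gap: 0.0006
```

```bash
cat >> h.py <<'E'
def st():
    s=state(); M=rot(s['orientation']); print('t',round(s['time'],2),'pos',np.round(s['ee_pos'],4),'xang',round(np.degrees(np.arctan2(M[1,0],M[0,0])),2),'ydown',M[:,1].round(3),'F',np.round(s['wrist_force'],2),'gap',round(s['finger_gap'],4),'q',np.round(s['joint_pos'],2)); return s,M
E
python3 - <<'E'
from h import *
st(); grab('wrist','w1')
E
```

```text
t 2.45 pos [ 0.5294 -0.0527  0.4044] xang 14.56 ydown [-0.001  0.    -1.   ] F [-0.12  0.    0.19] gap 0.0006 q [ 0.31  0.48 -0.39  1.84  0.23  0.87  0.07]
```

View pics/w1.png

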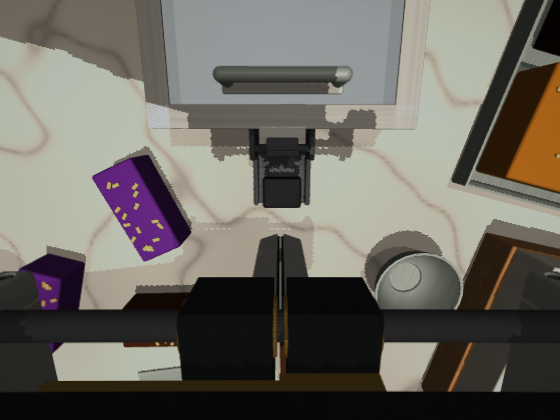

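The wrist view shows the keeper's lid with handle ends near (220,74) and (347,74), and the black button pad at about (282,192) between its cheeks.

Run:
```python
from h import *
d=load('w1'); im=d['image'][:,:,::-1]
a=cv2.resize(im[40:215,140:430],None,fx=2.7,fy=2.7,interpolation=cv2.INTER_CUBIC)
cv2.imwrite('pics/c3.png',np.clip(a*1.8,0,255).astype(np.uint8))
u=np.array([-0.249,.9685]);v=np.array([-.9685,-.249]);O=np.array([.485,.121])
def kf(w): return np.c_[(w[:,:2]-O)@u,(w[:,:2]-O)@v].round(4)
print(d['xyz'],rot(d['orientation']).round(3))
print('pad corners',kf(plane(d,[(263,178),(302,178),(302,208),(263,208)],0.052)), kf(plane(d,[(282,192)],0.045)),kf(plane(d,[(282,192)],0.06)))
print('lid edge',kf(plane(d,[(151,129),(421,129)],0.088)), plane(d,[(151,129),(421,129)],0.088))
print('handle',kf(plane(d,[(216,74),(350,74)],0.128)))
print('pane bottom',kf(plane(d,[(169,104),(402,104)],0.088)))
```

```text
[0.5105186  0.01924874 0.38401829] [[ 0.968  0.243  0.063]
 [ 0.251 -0.936 -0.246]
 [-0.001  0.254 -0.967]]
pad corners [[-0.1583  0.0196]
 [-0.1582 -0.0237]
 [-0.1927 -0.0244]
 [-0.1927  0.02  ]] [[-0.1756 -0.0016]] [[-0.1724 -0.0015]]
lid edge [[-0.1058  0.1233]
 [-0.1054 -0.133 ]] [[ 0.39194639 -0.01221616  0.088     ]
 [ 0.64004439  0.05207507  0.088     ]]
handle [[-0.0638  0.0512]
 [-0.0636 -0.0542]]
pane bottom [[-0.0833  0.1041]
 [-0.0829 -0.1126]]
```

View pics/c3.png

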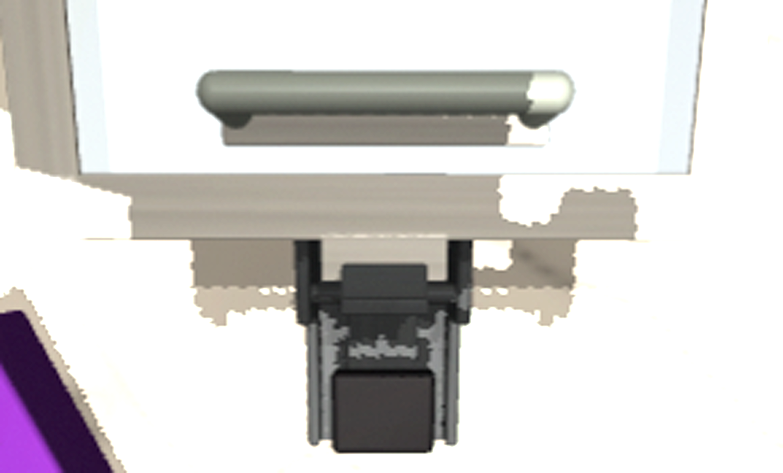

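Request:
servo_tool:
  moves:
    - {"linear":[0.2,2.5,0.3],"twist":0,"jaw":-1}
    - {"linear":[0,2.5,0],"twist":0,"jaw":-1}
    - {"linear":[0,2.5,0],"twist":0,"jaw":-1}
    - {"linear":[0,2.5,0],"twist":0,"jaw":-1}
    - {"linear":[0,2.5,0],"twist":0,"jaw":-1}
    - {"linear":[0,1,0],"twist":0,"jaw":-1}
    - {"linear":[0,0,0],"twist":0,"jaw":-1}

```text
time: 3.2
ee_pos: [0.5303, -0.049, 0.2686]
orientation: [0.702, -0.701, -0.088, 0.09]
wrist_force: [0.3, -0.0, -0.1]
finger_gap: 0.0006
```

Request:
servo_tool:
  moves:
    - {"linear":[0,0.2,0],"twist":0,"jaw":-1}
    - {"linear":[0,0.2,0],"twist":0,"jaw":-1}
    - {"linear":[0,0.1,0],"twist":0,"jaw":-1}
    - {"linear":[0,0,0],"twist":0,"jaw":-1}

```text
time: 3.6
ee_pos: [0.5308, -0.0491, 0.2652]
orientation: [-0.701, 0.702, 0.09, -0.089]
wrist_force: [-0.4, 0.1, -0.6]
finger_gap: 0.0004
```

Request:
servo_tool:
  moves:
    - {"linear":[0,0.2,0],"twist":0,"jaw":-1}
    - {"linear":[0,0.2,0],"twist":0,"jaw":-1}
    - {"linear":[0,0.1,0],"twist":0,"jaw":-1}
    - {"linear":[0,0,0],"twist":0,"jaw":-1}

```text
time: 4.0
ee_pos: [0.5306, -0.0491, 0.2595]
orientation: [0.701, -0.701, -0.089, 0.09]
wrist_force: [-0.7, -0.5, -0.3]
finger_gap: 0.0004
```

Request:
servo_tool:
  moves:
    - {"linear":[0,0.2,0],"twist":0,"jaw":-1}
    - {"linear":[0,0.2,0],"twist":0,"jaw":-1}
    - {"linear":[0,0,0],"twist":0,"jaw":-1}

```text
time: 4.3
ee_pos: [0.5306, -0.049, 0.2554]
orientation: [0.701, -0.701, -0.089, 0.09]
wrist_force: [-0.4, -0.1, -0.6]
finger_gap: 0.0003
```

Request:
servo_tool:
  moves:
    - {"linear":[0,0.2,0],"twist":0,"jaw":-1}
    - {"linear":[0,0.2,0],"twist":0,"jaw":-1}
    - {"linear":[0,0,0],"twist":0,"jaw":-1}

```text
time: 4.6
ee_pos: [0.5306, -0.049, 0.2514]
orientation: [0.701, -0.701, -0.089, 0.09]
wrist_force: [-0.1, -1.5, 0.0]
finger_gap: 0.0002
```

Request:
servo_tool:
  moves:
    - {"linear":[0,0.2,0],"twist":0,"jaw":-1}
    - {"linear":[0,0.2,0],"twist":0,"jaw":-1}
    - {"linear":[0,0,0],"twist":0,"jaw":-1}

```text
time: 4.9
ee_pos: [0.5307, -0.0491, 0.2475]
orientation: [-0.701, 0.701, 0.09, -0.09]
wrist_force: [0.2, -0.1, -0.8]
finger_gap: 0.0002
```

Tips at 48.5 mm; no contact yet.

Request:
servo_tool:
  moves:
    - {"linear":[0,0.2,0],"twist":0,"jaw":-1}
    - {"linear":[0,0.2,0],"twist":0,"jaw":-1}
    - {"linear":[0,0,0],"twist":0,"jaw":-1}

```text
time: 5.2
ee_pos: [0.5307, -0.0488, 0.2437]
orientation: [0.701, -0.701, -0.09, 0.09]
wrist_force: [-0.8, 0.9, 2.8]
finger_gap: 0.0007
```

Run:
```python
from h import *
st(); d=grab('scene','s1'); im=d['image'][:,:,::-1]
a=cv2.resize(im[140:265,220:360],None,fx=4.7,fy=4.7,interpolation=cv2.INTER_CUBIC); cv2.imwrite('pics/c4.png',np.clip(a*1.8,0,255).astype(np.uint8))
```

```text
t 5.2 pos [ 0.5307 -0.0488  0.2437] xang 14.57 ydown [ 0.  0. -1.] F [-0.77  0.87  2.75] gap 0.0007 q [ 0.22  0.72 -0.27  1.97  0.37  0.5  -0.06]
```

View pics/c4.png

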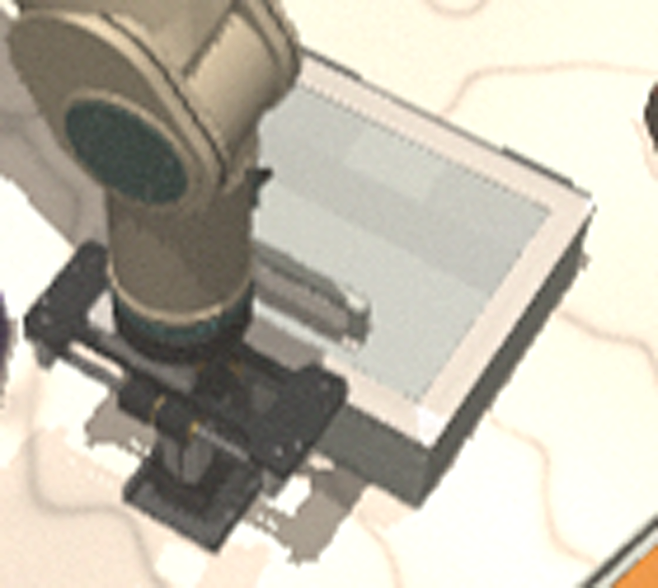

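Request:
servo_tool:
  moves:
    - {"linear":[0,0.15,0],"twist":0,"jaw":-1}
    - {"linear":[0,0.15,0],"twist":0,"jaw":-1}
    - {"linear":[0,0.15,0],"twist":0,"jaw":-1}
    - {"linear":[0,0.1,0],"twist":0,"jaw":-1}
    - {"linear":[0,0,0],"twist":0,"jaw":-1}

```text
time: 5.75
ee_pos: [0.5306, -0.0482, 0.2382]
orientation: [0.702, -0.701, -0.09, 0.09]
wrist_force: [-0.3, 1.7, 5.6]
finger_gap: 0.0004
```

Request:
servo_tool:
  moves:
    - {"linear":[0,0.1,0],"twist":0,"jaw":-1}
    - {"linear":[0,0.1,0],"twist":0,"jaw":-1}
    - {"linear":[0,0,0],"twist":0,"jaw":-1}

```text
time: 6.05
ee_pos: [0.5307, -0.048, 0.2371]
orientation: [0.702, -0.701, -0.09, 0.09]
wrist_force: [-3.7, 3.1, 14.1]
finger_gap: 0.0005
```

Run:
```python
from h import *
st(); d=grab('scene','s2'); im=d['image'][:,:,::-1]
a=cv2.resize(im[100:265,220:360],None,fx=3.6,fy=3.6,interpolation=cv2.INTER_CUBIC); cv2.imwrite('pics/c5.png',np.clip(a*1.8,0,255).astype(np.uint8))
```

```text
t 6.05 pos [ 0.5307 -0.048   0.2371] xang 14.6 ydown [ 0.     0.001 -1.   ] F [-3.68  3.13 14.08] gap 0.0005 q [ 0.21  0.73 -0.26  1.97  0.38  0.49 -0.07]
```

View pics/c5.png

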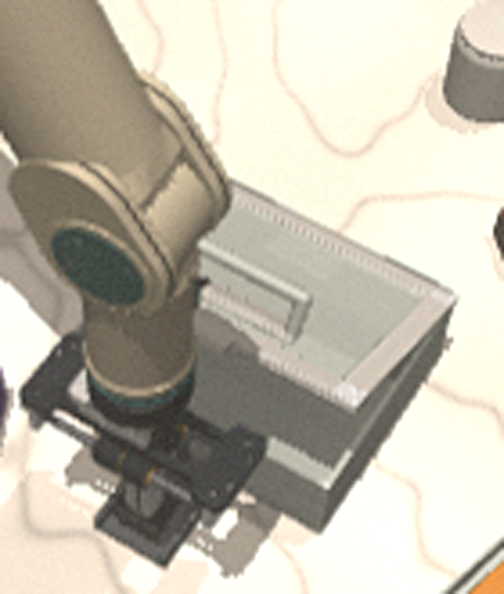

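Request:
servo_tool:
  moves:
    - {"linear":[0,-1,0],"twist":0,"jaw":-1}
    - {"linear":[0,-4,0],"twist":0,"jaw":-1}
    - {"linear":[0,-5,0],"twist":0,"jaw":-1}
    - {"linear":[0,-5,0],"twist":0,"jaw":-1}
    - {"linear":[0,-5,0],"twist":0,"jaw":-1}
    - {"linear":[0,-1,0],"twist":0,"jaw":-1}
    - {"linear":[0,0,4],"twist":0,"jaw":-0.2}
    - {"linear":[0,0,5],"twist":0,"jaw":-0.2}
    - {"linear":[0,0,5],"twist":0,"jaw":-0.2}

```text
time: 7.0
ee_pos: [0.4949, 0.0869, 0.4455]
orientation: [-0.701, 0.702, 0.088, -0.089]
wrist_force: [-0.2, -0.3, 0.3]
finger_gap: 0.0213
```

Request:
servo_tool:
  moves:
    - {"linear":[0,0,0],"twist":0.143,"jaw":-0.2}
    - {"linear":[0,0,0],"twist":0.143,"jaw":-0.2}
    - {"linear":[0,0,0],"twist":0.143,"jaw":-0.2}
    - {"linear":[0,0,0],"twist":0.143,"jaw":-0.2}
    - {"linear":[0,0,0],"twist":0.143,"jaw":-0.2}
    - {"linear":[0,0,0],"twist":0.143,"jaw":-0.2}
    - {"linear":[0,0,0],"twist":0.143,"jaw":-0.2}
    - {"linear":[0,0,0],"twist":0.143,"jaw":-0.2}
    - {"linear":[0,0,0],"twist":0.143,"jaw":-0.2}
    - {"linear":[0,0,0],"twist":0.143,"jaw":-0.2}
    - {"linear":[0,0,0],"twist":0.143,"jaw":-0.2}
    - {"linear":[0,0,0],"twist":0,"jaw":-0.2}

```text
time: 8.2
ee_pos: [0.4953, 0.0862, 0.4454]
orientation: [-0.558, 0.559, -0.434, 0.433]
wrist_force: [-0.1, -0.6, -0.7]
finger_gap: 0.0375
```

Run:
```python
from h import *
st(); d=grab('wrist','w2'); d=grab('scene','s3'); im=d['image'][:,:,::-1]
a=cv2.resize(im[100:265,220:360],None,fx=3.6,fy=3.6,interpolation=cv2.INTER_CUBIC); cv2.imwrite('pics/c6.png',np.clip(a*1.8,0,255).astype(np.uint8))
d=grab('wrist','w3')
```

```text
t 8.2 pos [0.4953 0.0862 0.4454] xang -75.62 ydown [-0.001 -0.001 -1.   ] F [-0.08 -0.56 -0.67] gap 0.0375 q [-0.19  0.37 -0.05  1.87  0.02  0.91 -1.57]
```

View pics/c6.png

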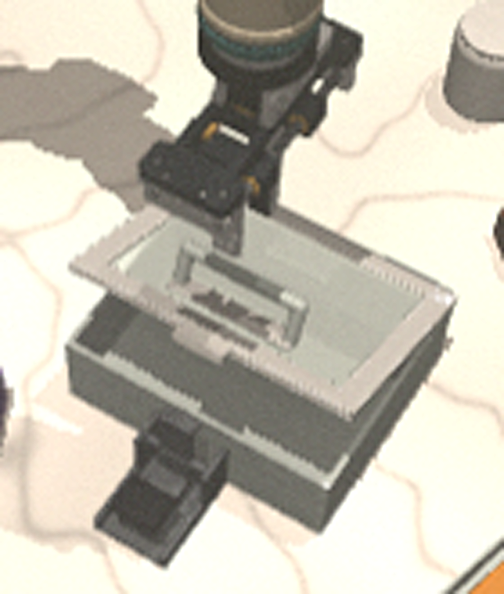

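View pics/w3.png

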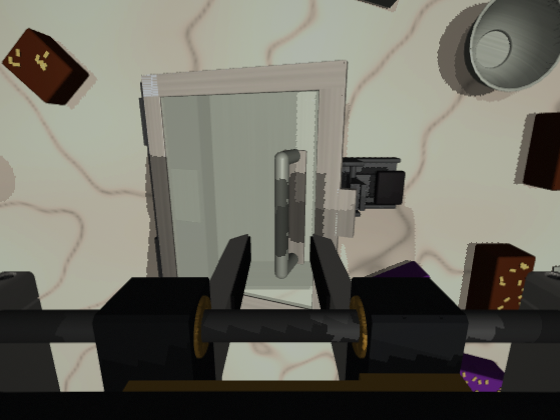

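Run:
```python
from h import *
for t in('w2','w3'):
    im=load(t)['image'][:,:,::-1]
    cv2.imwrite(f'pics/{t}c.png',np.clip(cv2.resize(im[55:300,130:400],None,fx=1.4,fy=1.4)*1.7,0,255))
a=[np.clip(cv2.resize(load(t)['image'][55:300,130:360,::-1],None,fx=1.7,fy=1.7)*1.7,0,255) for t in('w2','w3')]
cv2.imwrite('pics/w23.png',np.hstack(a))
dw=load('w3');ds=load('s3')
u=np.array([-0.249,.9685]);v=np.array([-.9685,-.249]);O=np.array([.4866,.1229])
def tri(p,q):
    o1,v1=ray(dw,[p]);o2,v2=ray(ds,[q]);v1=v1[0]/np.linalg.norm(v1);v2=v2[0]/np.linalg.norm(v2)
    A=np.c_[v1,-v2];s,_,_,_=np.linalg.lstsq(A,o2-o1,rcond=None);a=o1+s[0]*v1;b=o2+s[1]*v2
    return (a+b)/2,np.linalg.norm(a-b)
for p,q in (((282,270),(272.8,170.8)),((282,157),(303.3,184.7))):
    P,e=tri(p,q);k=P[:2]-O;print(P.round(4),'err',e.round(4),'kf',(k@u).round(4),(k@v).round(4),'theta',(np.arctan2(P[2]-.08,.105-k@u)-.242).round(3),'r',np.hypot(P[2]-.08,.105-k@u).round(4))
# wrist-only: bar on circle
for t,p in (('w2',(282,212)),('w3',(282,212))):
  for th in np.arange(.2,.55,.05):
    a=th+.242; P=np.r_[O+u*(.105-.1751*np.cos(a)),.08+.1751*np.sin(a)]
    print(th.round(2),proj(load(t),[P+np.r_[v,0]*.05,P-np.r_[v,0]*.05]).round(0).tolist(), proj(ds,[P+np.r_[v,0]*.05,P-np.r_[v,0]*.05]).round(0).tolist() if t=='w3' else '')
```

```text
[0.452  0.0736 0.1848] err 0.0023 kf -0.0391 0.0458 theta 0.387 r 0.1782
[0.5462 0.0987 0.192 ] err 0.0008 kf -0.0383 -0.0517 theta 0.421 r 0.1819
0.2 [[296.0, 259.0], [298.0, 154.0]] 
0.25 [[293.0, 262.0], [294.0, 155.0]] 
0.3 [[288.0, 266.0], [289.0, 156.0]] 
0.35 [[283.0, 269.0], [284.0, 157.0]] 
0.4 [[278.0, 273.0], [277.0, 158.0]] 
0.45 [[271.0, 277.0], [270.0, 158.0]] 
0.5 [[264.0, 281.0], [262.0, 159.0]] 
0.2 [[297.0, 259.0], [298.0, 155.0]] [[268.0, 180.0], [299.0, 196.0]]
0.25 [[293.0, 262.0], [294.0, 155.0]] [[269.0, 177.0], [300.0, 193.0]]
0.3 [[288.0, 266.0], [290.0, 156.0]] [[270.0, 174.0], [301.0, 191.0]]
0.35 [[283.0, 269.0], [284.0, 157.0]] [[271.0, 172.0], [302.0, 188.0]]
0.4 [[278.0, 273.0], [278.0, 158.0]] [[272.0, 169.0], [303.0, 185.0]]
0.45 [[271.0, 277.0], [271.0, 159.0]] [[273.0, 166.0], [304.0, 182.0]]
0.5 [[264.0, 281.0], [263.0, 160.0]] [[274.0, 163.0], [305.0, 179.0]][ WARN:0@0.471] global loadsave.cpp:1063 imwrite_ Unsupported depth image for selected encoder is fallbacked to CV_8U.
```

View pics/w23.png

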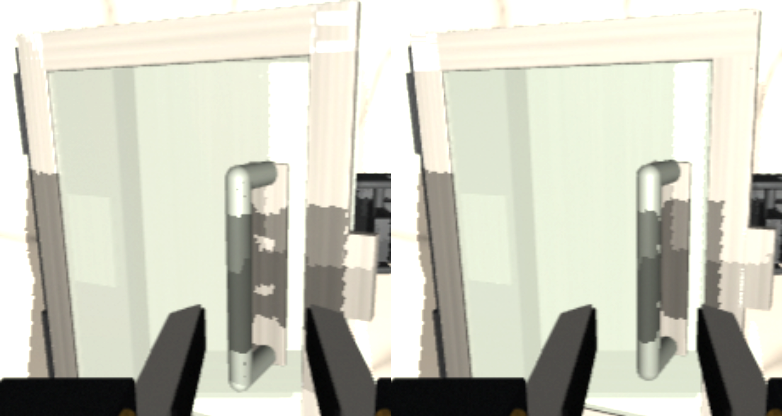

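Request:
servo_tool:
  moves:
    - {"linear":[0,1,0],"twist":0,"jaw":-0.1}
    - {"linear":[0,0,0],"twist":0,"jaw":-0.1}
    - {"linear":[0,0,0],"twist":0,"jaw":-0.1}
    - {"linear":[0,0,0],"twist":0,"jaw":-0.1}
    - {"linear":[0,0,0],"twist":0,"jaw":-0.1}
    - {"linear":[0,0,0],"twist":0,"jaw":-0.1}
    - {"linear":[0,0,0],"twist":0,"jaw":-0.1}
    - {"linear":[0,0,0],"twist":0,"jaw":-0.1}
    - {"linear":[0,0,0],"twist":0,"jaw":-0.1}
    - {"linear":[0,0,0],"twist":0,"jaw":-0.1}

```text
time: 9.35
ee_pos: [0.4955, 0.0865, 0.4362]
orientation: [0.559, -0.559, 0.433, -0.433]
wrist_force: [0.4, -0.3, 0.4]
finger_gap: 0.0423
```

Run:
```python
from h import *
st()
a=[]
for i in range(6):
    d=grab('wrist',f'w4{i}'); 
    a.append(np.clip(cv2.resize(d['image'][130:280,240:340,::-1],None,fx=1.3,fy=1.6)*1.7,0,255).astype(np.uint8))
cv2.imwrite('pics/w4.png',np.hstack(a))
```

```text
t 9.35 pos [0.4955 0.0865 0.4362] xang -75.57 ydown [ 0.  0. -1.] F [ 0.4  -0.26  0.44] gap 0.0423 q [-0.19  0.38 -0.05  1.88  0.02  0.88 -1.57]
```

View pics/w4.png

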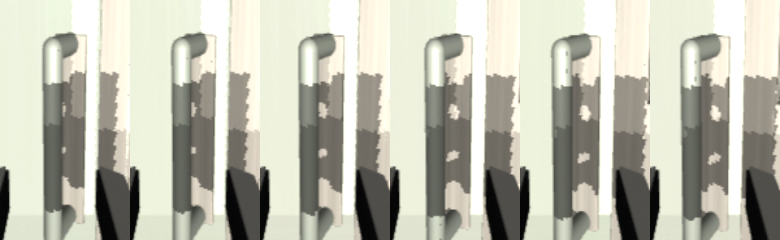

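Request:
servo_tool:
  moves:
    - {"linear":[0,1.3,0],"twist":0,"jaw":-0.1}
    - {"linear":[0,1.3,0],"twist":0,"jaw":-0.1}
    - {"linear":[0,1.3,0],"twist":0,"jaw":-0.1}
    - {"linear":[0,1.3,0],"twist":0,"jaw":-0.1}
    - {"linear":[0,1.3,0],"twist":0,"jaw":-0.1}
    - {"linear":[0,0,0],"twist":0,"jaw":-0.5}
    - {"linear":[0,0,0],"twist":0,"jaw":-1}
    - {"linear":[0,0,0],"twist":0,"jaw":-1}
    - {"linear":[0,0,0],"twist":0,"jaw":-1}
    - {"linear":[0,0,0],"twist":0,"jaw":-1}
    - {"linear":[0,0,0],"twist":0,"jaw":-1}
    - {"linear":[0,0,0],"twist":0,"jaw":-1}
  newtons: 8

```text
time: 10.85
ee_pos: [0.4952, 0.0888, 0.3713]
orientation: [0.56, -0.558, 0.433, -0.432]
wrist_force: [-0.1, 6.3, -5.2]
finger_gap: 0.0119
```

Run:
```python
from h import *
st()
d=grab('scene','s5'); im=d['image'][:,:,::-1]
a=cv2.resize(im[100:265,220:360],None,fx=3.6,fy=3.6,interpolation=cv2.INTER_CUBIC);
d=grab('wrist','w5'); b=d['image'][:,:,::-1]
b=cv2.resize(b[100:360,200:400],None,fx=594/260,fy=594/260)
cv2.imwrite('pics/c7.png',np.clip(np.hstack([a[:594,:450],b[:594,100:450]])*1.6,0,255).astype(np.uint8))
```

```text
t 10.85 pos [0.4952 0.0888 0.3713] xang -75.47 ydown [ 0.     0.004 -1.   ] F [-0.1   6.35 -5.19] gap 0.0119 q [-0.19  0.47 -0.05  1.96  0.03  0.72 -1.58]
```

View pics/c7.png

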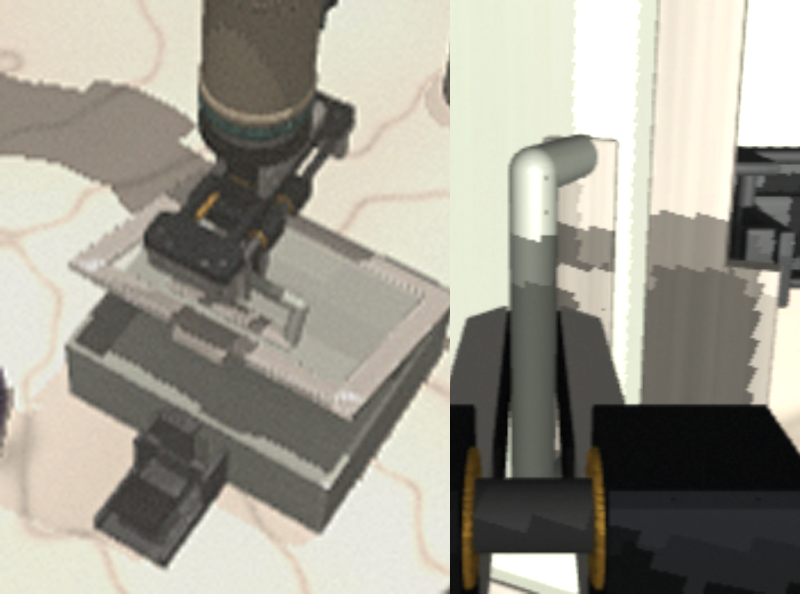

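Request:
servo_tool:
  moves:
    - {"linear":[-0.1,0,0],"twist":0,"jaw":-1}
    - {"linear":[-0.1,0,0],"twist":0,"jaw":-1}
    - {"linear":[0,0,0],"twist":0,"jaw":-1}
    - {"linear":[0,0,0],"twist":0,"jaw":-1}
    - {"linear":[0,0,0],"twist":0,"jaw":-1}
    - {"linear":[0,0,0],"twist":0,"jaw":-1}

```text
time: 11.55
ee_pos: [0.4951, 0.0892, 0.3713]
orientation: [0.559, -0.558, 0.433, -0.433]
wrist_force: [0.2, 5.8, -4.1]
finger_gap: 0.0117
```

Run:
```python
from h import *
s,M=st()
u=np.array([-0.249,.9685]);O=np.array([.4866,.1229])
kx=(s['ee_pos'][:2]-O)@u; a0=np.arccos((.105-kx)/.1751); print('kx',kx,'a0',a0,'theta',a0-.242,'off',s['ee_pos'][2]-.08-.1751*np.sin(a0))
a=np.linspace(a0,1.73+.242,25); x=.105-.1751*np.cos(a); z=.08+.1751*np.sin(a)
xc=np.round(-(x-x[0])*100,1);yc=np.round(-(z-z[0])*100,1)
for i in range(24): print(i,round(a[i+1]-.242,2),round(xc[i+1]-xc[i],1),round(yc[i+1]-yc[i],1))
```

```text
t 11.55 pos [0.4951 0.0892 0.3713] xang -75.55 ydown [ 0.001  0.001 -1.   ] F [ 0.21  5.76 -4.11] gap 0.0117 q [-0.2   0.47 -0.05  1.96  0.03  0.72 -1.59]
kx -0.034721206649081564 a0 0.6469085032006618 theta 0.40490850320066185 off 0.18574385786726227
0 0.46 -0.6 -0.8
1 0.52 -0.6 -0.7
2 0.57 -0.7 -0.7
3 0.63 -0.8 -0.6
4 0.68 -0.7 -0.6
5 0.74 -0.8 -0.6
6 0.79 -0.8 -0.5
7 0.85 -0.9 -0.5
8 0.9 -0.8 -0.4
9 0.96 -0.9 -0.4
10 1.01 -0.9 -0.3
11 1.07 -0.9 -0.3
12 1.12 -1.0 -0.2
13 1.18 -0.9 -0.2
14 1.23 -1.0 -0.1
15 1.29 -1.0 0.0
16 1.34 -0.9 -0.1
17 1.4 -1.0 0.1
18 1.45 -1.0 0.1
19 1.51 -0.9 0.1
20 1.56 -1.0 0.2
21 1.62 -0.9 0.3
22 1.67 -0.9 0.3
23 1.73 -0.9 0.3
```

Request:
servo_tool:
  moves:
    - {"linear":[-0.6,-0.8,0],"twist":0,"jaw":-1}
    - {"linear":[-0.6,-0.7,0],"twist":0,"jaw":-1}
    - {"linear":[-0.7,-0.7,0],"twist":0,"jaw":-1}
    - {"linear":[-0.8,-0.6,0],"twist":0,"jaw":-1}
    - {"linear":[-0.7,-0.6,0],"twist":0,"jaw":-1}
    - {"linear":[-0.8,-0.6,0],"twist":0,"jaw":-1}
    - {"linear":[-0.8,-0.5,0],"twist":0,"jaw":-1}
    - {"linear":[0,0,0],"twist":0,"jaw":-1}

```text
time: 12.35
ee_pos: [0.4826, 0.1371, 0.4172]
orientation: [0.559, -0.559, 0.432, -0.433]
wrist_force: [0.9, -1.1, -1.0]
finger_gap: 0.0117
```

Run:
```python
from h import *
s,M=st()
u=np.array([-0.249,.9685]);O=np.array([.4866,.1229])
kx=(s['ee_pos'][:2]-O)@u; a0=np.arccos((.105-kx)/.1751); print('kx',kx,'theta',a0-.242,'off',s['ee_pos'][2]-.08-.1751*np.sin(a0))
d=grab('wrist','w6'); d=grab('scene','s6'); a=d['image'][80:265,200:400,::-1]
cv2.imwrite('pics/c8.png',np.clip(cv2.resize(a,None,fx=3,fy=3)*1.6,0,255).astype(np.uint8))
```

```text
t 12.35 pos [0.4826 0.1371 0.4172] xang -75.52 ydown [ 0.001 -0.001 -1.   ] F [ 0.85 -1.1  -0.98] gap 0.0117 q [-0.29  0.4  -0.06  1.91  0.03  0.83 -1.68]
kx 0.014804199571837508 theta 0.7876600836390382 off 0.18710709299185654
```

View pics/c8.png

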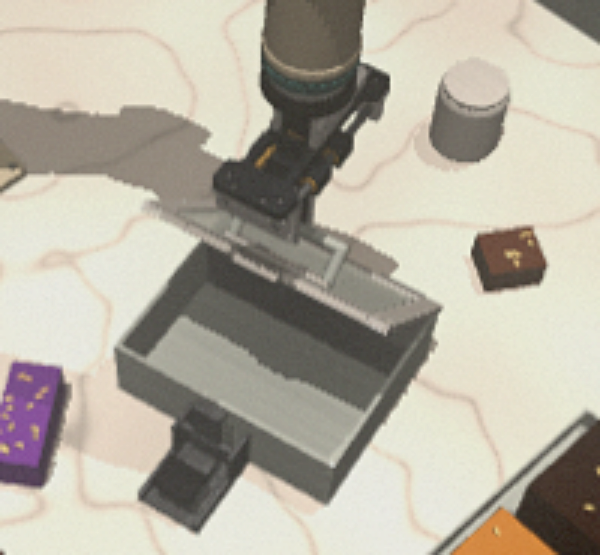

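Request:
servo_tool:
  moves:
    - {"linear":[-0.9,-0.5,0],"twist":0,"jaw":-1}
    - {"linear":[-0.8,-0.4,0],"twist":0,"jaw":-1}
    - {"linear":[-0.9,-0.4,0],"twist":0,"jaw":-1}
    - {"linear":[-0.9,-0.3,0],"twist":0,"jaw":-1}
    - {"linear":[-0.9,-0.3,0],"twist":0,"jaw":-1}
    - {"linear":[-1.0,-0.2,0],"twist":0,"jaw":-1}
    - {"linear":[-0.9,-0.2,0],"twist":0,"jaw":-1}
    - {"linear":[-1.0,-0.1,0],"twist":0,"jaw":-1}
    - {"linear":[-1.0,0,0],"twist":0,"jaw":-1}
    - {"linear":[0,0,0],"twist":0,"jaw":-1}

```text
time: 13.45
ee_pos: [0.4612, 0.2196, 0.4405]
orientation: [0.56, -0.559, 0.433, -0.432]
wrist_force: [0.7, -0.8, 5.5]
finger_gap: 0.0115
```

Run:
```python
from h import *
s,M=st()
u=np.array([-0.249,.9685]);O=np.array([.4866,.1229])
kx=(s['ee_pos'][:2]-O)@u; a0=np.arccos((.105-kx)/.1751); print('kx',kx,'theta',a0-.242,'off',s['ee_pos'][2]-.08-.1751*np.sin(a0))
d=grab('wrist','w7'); d=grab('scene','s7'); a=d['image'][60:245,200:400,::-1]
cv2.imwrite('pics/c9.png',np.clip(cv2.resize(a,None,fx=3,fy=3)*1.6,0,255).astype(np.uint8))
```

```text
t 13.45 pos [0.4612 0.2196 0.4405] xang -75.42 ydown [ 0.     0.002 -1.   ] F [ 0.71 -0.83  5.53] gap 0.0115 q [-0.45  0.39 -0.07  1.85  0.03  0.9  -1.85]
kx 0.10002177744686484 theta 1.3003617553926867 off 0.18544866836519006
```

View pics/c9.png

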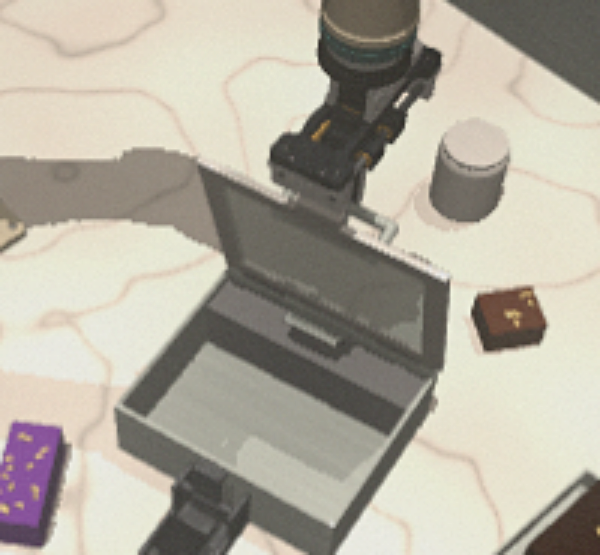

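Request:
servo_tool:
  moves:
    - {"linear":[-0.9,-0.1,0],"twist":0,"jaw":-1}
    - {"linear":[-1.0,0.0,0],"twist":0,"jaw":-1}
    - {"linear":[-1.0,0.1,0],"twist":0,"jaw":-1}
    - {"linear":[-0.9,0.1,0],"twist":0,"jaw":-1}
    - {"linear":[-1.0,0.2,0],"twist":0,"jaw":-1}
    - {"linear":[-0.9,0.3,0],"twist":0,"jaw":-1}
    - {"linear":[-0.9,0.3,0],"twist":0,"jaw":-1}
    - {"linear":[-0.9,0.3,0],"twist":0,"jaw":-1}
    - {"linear":[0,0,0],"twist":0,"jaw":-1}

```text
time: 14.45
ee_pos: [0.4426, 0.2912, 0.4275]
orientation: [-0.559, 0.559, -0.433, 0.432]
wrist_force: [2.1, 2.0, 0.6]
finger_gap: 0.0115
```

Run:
```python
from h import *
s,M=st()
u=np.array([-0.249,.9685]);O=np.array([.4866,.1229])
kx=(s['ee_pos'][:2]-O)@u; a0=np.arccos((.105-kx)/.1751); print('kx',kx,'theta',a0-.242,'off',s['ee_pos'][2]-.08-.1751*np.sin(a0))
d=grab('wrist','w8'); d=grab('scene','s8'); a=d['image'][60:245,200:400,::-1]
cv2.imwrite('pics/c10.png',np.clip(cv2.resize(a,None,fx=3,fy=3)*1.6,0,255).astype(np.uint8))
```

```text
t 14.45 pos [0.4426 0.2912 0.4275] xang -75.46 ydown [-0.001  0.    -1.   ] F [2.09 2.03 0.58] gap 0.0115 q [-0.58  0.43 -0.08  1.82  0.04  0.89 -2.  ]
kx 0.17393691511435813 theta 1.7334498158140275 off 0.18659019280375702
```

View pics/c10.png

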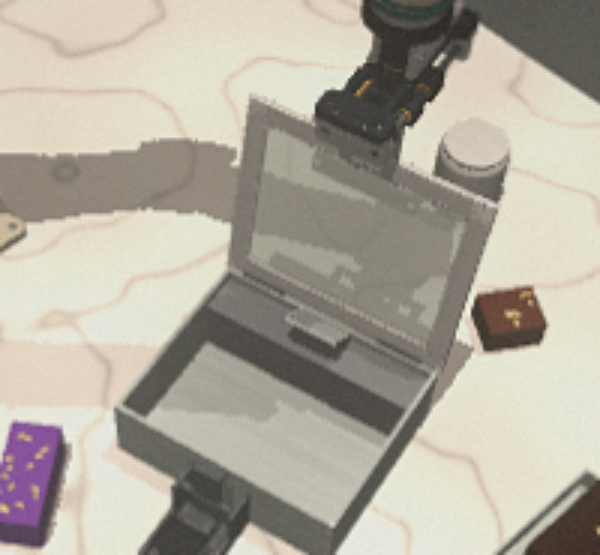

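View pics/w8.png

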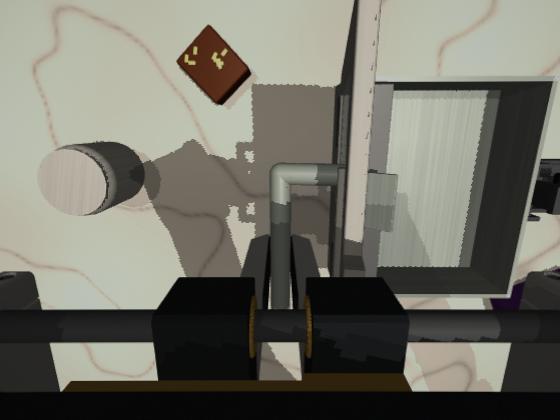

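Request:
servo_tool:
  moves:
    - {"linear":[-0.5,0.2,0],"twist":0,"jaw":-1}
    - {"linear":[-0.4,0.2,0],"twist":0,"jaw":-1}
    - {"linear":[0,0,0],"twist":0,"jaw":-1}
    - {"linear":[0,0,0],"twist":0,"jaw":-1}

```text
time: 14.95
ee_pos: [0.4408, 0.2985, 0.424]
orientation: [-0.559, 0.559, -0.433, 0.433]
wrist_force: [0.1, 0.5, 0.5]
finger_gap: 0.0116
```

Request:
servo_tool:
  moves:
    - {"linear":[0,0,0],"twist":0,"jaw":-0.6}
    - {"linear":[0,0,0],"twist":0,"jaw":-0.6}
    - {"linear":[0,0,0],"twist":0,"jaw":-0.6}

```text
time: 15.25
ee_pos: [0.4409, 0.2985, 0.4242]
orientation: [-0.559, 0.559, -0.433, 0.433]
wrist_force: [-1.5, 0.4, 0.5]
finger_gap: 0.0189
```

Run:
```python
from h import *
s,M=st()
u=np.array([-0.249,.9685]);O=np.array([.4866,.1229])
kx=(s['ee_pos'][:2]-O)@u; a0=np.arccos((.105-kx)/.1751); print('kx',kx,'theta',a0-.242,'off',s['ee_pos'][2]-.08-.1751*np.sin(a0))
d=grab('wrist','w9');cv2.imwrite('pics/w9c.png',np.clip(d['image'][140:340,160:440,::-1].repeat(2,0).repeat(2,1)*1.7,0,255).astype(np.uint8))
```

```text
t 15.25 pos [0.4409 0.2985 0.4242] xang -75.59 ydown [-0. -0. -1.] F [-1.46  0.44  0.52] gap 0.0189 q [-0.59  0.44 -0.08  1.82  0.05  0.89 -2.01]
kx 0.18140592412200976 theta 1.7803410258912975 off 0.1866634966421416
```

View pics/w9c.png

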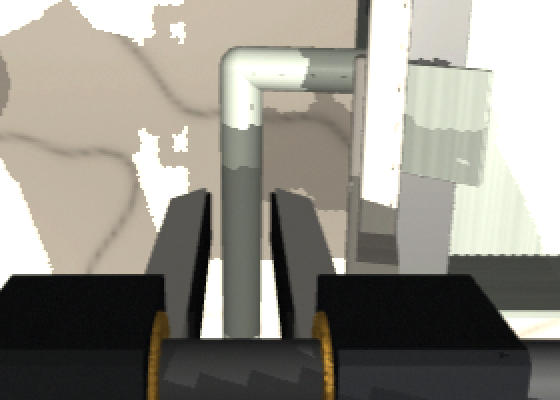

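Request:
servo_tool:
  moves:
    - {"linear":[0,-0.5,0],"twist":0,"jaw":-0.6}
    - {"linear":[0,-1.5,0],"twist":0,"jaw":-0.6}
    - {"linear":[0,-2.5,0],"twist":0,"jaw":-0.6}
    - {"linear":[0,-2.5,0],"twist":0,"jaw":-0.6}
    - {"linear":[0,-2.5,0],"twist":0,"jaw":-0.6}
    - {"linear":[0,-1,0],"twist":0,"jaw":-0.6}
    - {"linear":[0,0,0],"twist":0,"jaw":0}
    - {"linear":[0,0,0],"twist":0,"jaw":0.5}

```text
time: 16.1
ee_pos: [0.4408, 0.2983, 0.5283]
orientation: [-0.558, 0.559, -0.433, 0.433]
wrist_force: [-0.1, 0.2, 0.0]
finger_gap: 0.0312
```

Run:
```python
from h import *
s,M=st()
d=grab('scene','s9'); a=d['image'][60:345,130:400,::-1]
cv2.imwrite('pics/c11.png',np.clip(cv2.resize(a,None,fx=2.1,fy=2.1)*1.6,0,255).astype(np.uint8))
```

```text
t 16.1 pos [0.4408 0.2983 0.5283] xang -75.58 ydown [-0.001 -0.001 -1.   ] F [-0.09  0.15  0.03] gap 0.0312 q [-0.59  0.34 -0.09  1.66  0.03  1.14 -2.  ]
```

View pics/c11.png

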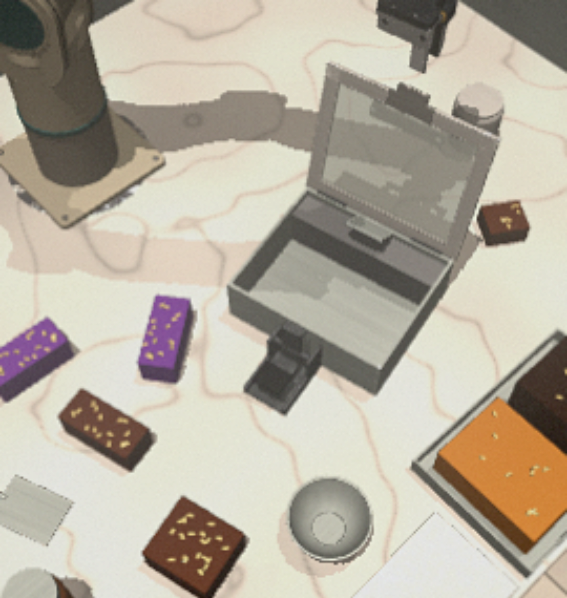

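The lid stands open by itself. These could be the loaf (scene pixels): brown long bar (179,261), brown square slab (222,321), short brown stub (370,163) and purple bars (208,220) and (142,230). Only (179,261) is both long (about 2:1) and brown, so I go there and confirm with a close crop.

Request:
servo_tool:
  moves:
    - {"linear":[4.5,0,-1.2],"twist":0,"jaw":0.5}
    - {"linear":[4.5,0,-1.2],"twist":0,"jaw":0.5}
    - {"linear":[4.5,0,-1.2],"twist":0,"jaw":0.5}
    - {"linear":[4.5,0,-1.2],"twist":0,"jaw":0.5}
    - {"linear":[4.5,0,-1.2],"twist":0,"jaw":0.5}
    - {"linear":[4.5,0,-1.2],"twist":0,"jaw":0.5}
    - {"linear":[4.5,0,-1.2],"twist":0,"jaw":0.5}
    - {"linear":[4.5,0,-1.2],"twist":0,"jaw":0.5}
    - {"linear":[4.5,0,-1.2],"twist":0,"jaw":0.5}
    - {"linear":[4.5,0,-1.2],"twist":0,"jaw":0.5}
    - {"linear":[4.5,0,-1.2],"twist":0,"jaw":0.5}
    - {"linear":[4.5,0,-1.2],"twist":0,"jaw":0.5}

```text
time: 17.35
ee_pos: [0.4355, -0.262, 0.528]
orientation: [-0.559, 0.559, -0.434, 0.433]
wrist_force: [0.4, 0.6, -0.2]
finger_gap: 0.0705
```

Request:
servo_tool:
  moves:
    - {"linear":[0,4,0],"twist":0,"jaw":0.5}
    - {"linear":[0,4,0],"twist":0,"jaw":0.5}
    - {"linear":[0,0,0],"twist":0,"jaw":0.5}

```text
time: 17.65
ee_pos: [0.4341, -0.2593, 0.4439]
orientation: [-0.558, 0.559, -0.438, 0.429]
wrist_force: [0.2, -0.1, -0.1]
finger_gap: 0.0703
```

Run:
```python
from h import *
s,M=st()
d=grab('wrist','w10')
d=grab('top','t10')
```

```text
t 17.65 pos [ 0.4341 -0.2593  0.4439] xang -75.63 ydown [-0.011  0.006 -1.   ] F [ 0.23 -0.12 -0.15] gap 0.0703 q [ 0.33  0.38  0.21  1.86 -0.1   0.92 -0.73]
```

View pics/w10.png

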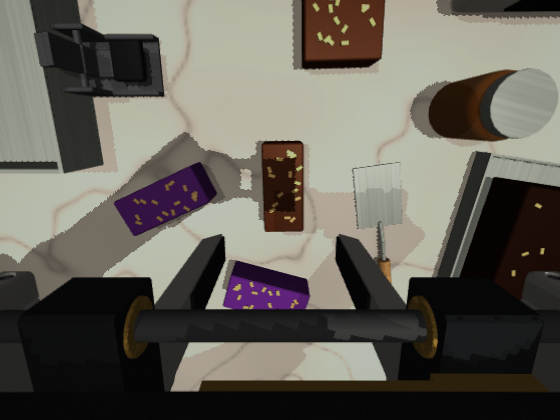

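Run:
```python
from h import *
d=load('w10'); im=d['image']
a=cv2.resize(im[120:250,200:360,::-1],None,fx=4.5,fy=4.5,interpolation=cv2.INTER_CUBIC); cv2.imwrite('pics/c12.png',np.clip(a*1.6,0,255).astype(np.uint8))
```

```text
(no output)
```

View pics/c12.png

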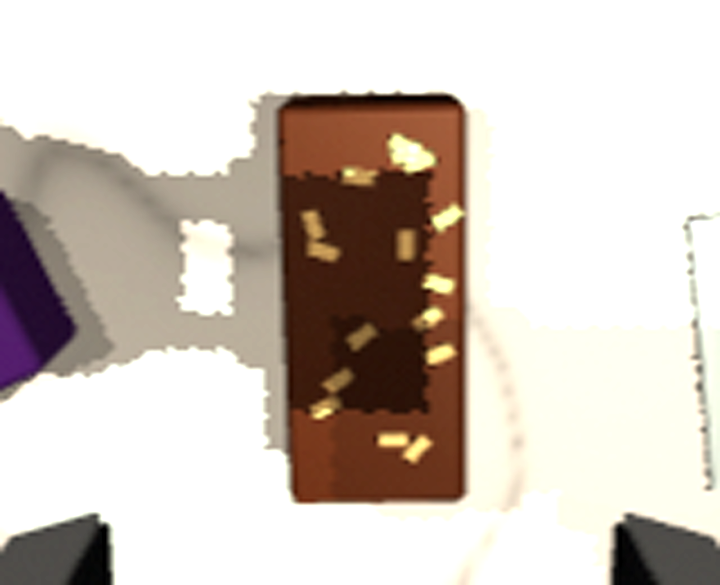

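The crop shows a long brown bar with nuts. Its top face spans crop (280,110) to (465,500), and it's neither the purple bars nor the square slab. I confirm this as the loaf.

Run:
```python
from h import *
d=load('w10')
p=np.array([(280,110),(465,110),(466,500),(293,500)])/4.5+[200,120]-.4
w=plane(d,p,.05); e=np.roll(w,-1,0)-w
print(w.round(4).tolist(),np.linalg.norm(e,axis=1).round(4),np.degrees(np.arctan2(e[:,1],e[:,0])).round(1))
print('ctr',w.mean(0).round(4))
# top view, t10 & top0
for t in('top0','scene0'):
    d=load(t); hsv=cv2.cvtColor(d['image'],cv2.COLOR_RGB2HSV); c={'top0':(367,231),'scene0':(179,261)}[t]
    y0,x0=c[1]-40,c[0]-40
    cv2.imwrite(f'pics/l{t}.png',np.clip(cv2.resize(d['image'][y0:y0+80,x0:x0+80,::-1],None,fx=7,fy=7,interpolation=cv2.INTER_CUBIC)*1.7,0,255).astype(np.uint8))
a=np.hstack([cv2.resize(cv2.imread(f'pics/l{t}.png'),(400,400)) for t in('top0','scene0')]); cv2.imwrite('pics/lb.png',a)
s,M=st(); r=w.mean(0)-s['ee_pos']; print('in tool axes cm',(M.T@r*100).round(2))
```

```text
[[0.4773, -0.2217, 0.05], [0.4897, -0.27, 0.05], [0.3825, -0.3, 0.05], [0.3699, -0.2512, 0.05]] [0.0498 0.1113 0.0504 0.1114] [ -75.6 -164.3  104.5   15.4]
ctr [ 0.4298 -0.2607  0.05  ]
t 17.75 pos [ 0.436  -0.2602  0.4488] xang -75.57 ydown [-0.002  0.001 -1.   ] F [ 0.54 -0.01  0.48] gap 0.0707 q [ 0.33  0.38  0.22  1.85 -0.1   0.92 -0.73]
in tool axes cm [-0.04 39.88 -0.53]
```

View pics/lb.png

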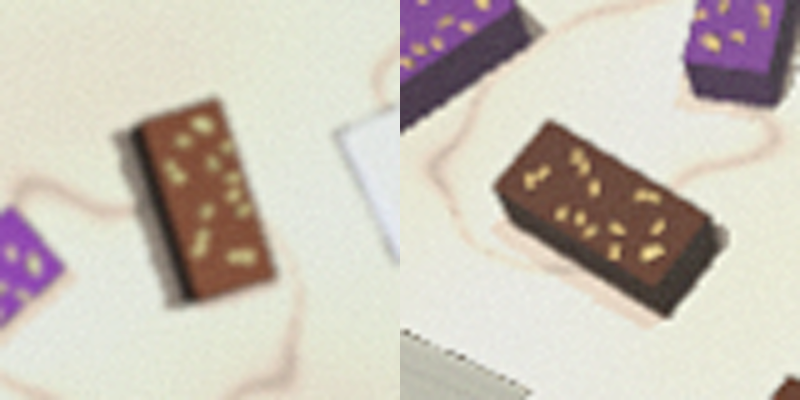

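Request:
servo_tool:
  moves:
    - {"linear":[0,3,-0.5],"twist":0,"jaw":0.5}
    - {"linear":[0,4,0],"twist":0,"jaw":0.5}
    - {"linear":[0,4,0],"twist":0,"jaw":0.5}
    - {"linear":[0,4,0],"twist":0,"jaw":0.5}
    - {"linear":[0,3,0],"twist":0,"jaw":0.5}
    - {"linear":[0,2,0],"twist":0,"jaw":0.5}
    - {"linear":[0,0,0],"twist":0,"jaw":0.5}
    - {"linear":[0,0,0],"twist":0,"jaw":0.5}

```text
time: 18.55
ee_pos: [0.4323, -0.262, 0.2506]
orientation: [0.559, -0.559, 0.432, -0.434]
wrist_force: [0.4, -0.1, 0.1]
finger_gap: 0.0707
```

Run:
```python
from h import *
s,M=st()
d=grab('wrist','w11'); cv2.imwrite('pics/w11b.png',np.clip(d['image'][:,:,::-1]*1.5,0,255).astype(np.uint8))
```

```text
t 18.55 pos [ 0.4323 -0.262   0.2506] xang -75.55 ydown [ 0.002 -0.001 -1.   ] F [ 0.41 -0.09  0.09] gap 0.0707 q [ 0.4   0.67  0.13  2.05 -0.19  0.43 -0.64]
```

View pics/w11b.png

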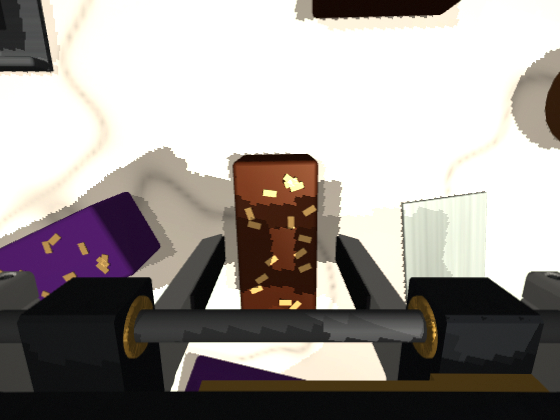

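Request:
servo_tool:
  moves:
    - {"linear":[0,1.5,0],"twist":0,"jaw":0.5}
    - {"linear":[0,1.5,0],"twist":0,"jaw":0.5}
    - {"linear":[0,1.2,0],"twist":0,"jaw":0.5}
    - {"linear":[0,0,0],"twist":0,"jaw":0.5}
    - {"linear":[0,0,0],"twist":0,"jaw":0}
    - {"linear":[0,0,0],"twist":0,"jaw":0}
    - {"linear":[0,0,0],"twist":0,"jaw":-0.3}
    - {"linear":[0,0,0],"twist":0,"jaw":-0.3}
    - {"linear":[0,0,0],"twist":0,"jaw":-0.3}
  newtons: 20

```text
time: 19.5
ee_pos: [0.4314, -0.2612, 0.2079]
orientation: [0.559, -0.559, 0.433, -0.433]
wrist_force: [-0.1, 0.9, 6.1]
finger_gap: 0.052
```

Run:
```python
from h import *
s,M=st()
```

```text
t 19.5 pos [ 0.4314 -0.2612  0.2079] xang -75.54 ydown [ 0.001  0.    -1.   ] F [-0.15  0.87  6.13] gap 0.052 q [ 0.42  0.75  0.1   2.07 -0.21  0.33 -0.63]
```

Request:
servo_tool:
  moves:
    - {"linear":[0,-0.5,0],"twist":0,"jaw":-0.3}
    - {"linear":[0,-1,0],"twist":0,"jaw":-0.3}
    - {"linear":[0,-1.5,0],"twist":0,"jaw":-0.3}
    - {"linear":[0,-2,0],"twist":0,"jaw":-0.3}
    - {"linear":[0,-3,0],"twist":0,"jaw":-0.3}
    - {"linear":[0,-3,0],"twist":0,"jaw":-0.3}
    - {"linear":[0,-3,0],"twist":0,"jaw":-0.3}
    - {"linear":[0,-2,0],"twist":0,"jaw":-0.3}
    - {"linear":[0,0,0],"twist":0,"jaw":-0.3}
    - {"linear":[0,0,0],"twist":0,"jaw":-0.3}

```text
time: 20.5
ee_pos: [0.4308, -0.2613, 0.3671]
orientation: [0.559, -0.559, 0.433, -0.433]
wrist_force: [0.7, 0.3, -3.8]
finger_gap: 0.0521
```

Run:
```python
from h import *
s,M=st()
u=np.array([-0.249,.9685]);O=np.array([.4866,.1229])
T=O-.027*u; print(T, (M.T@np.r_[T-s['ee_pos'][:2],0]*100).round(2))
d=grab('wrist','w12'); b=d['image'][:,:,::-1]; d=grab('scene','s12'); a=d['image'][60:345,130:400,::-1]
cv2.imwrite('pics/c13.png',np.clip(np.hstack([cv2.resize(a,(380,400)),cv2.resize(b,(420,400))])*1.6,0,255).astype(np.uint8))
```

```text
t 20.5 pos [ 0.4308 -0.2613  0.3671] xang -75.58 ydown [ 0.  0. -1.] F [ 0.7   0.32 -3.83] gap 0.0521 q [ 0.35  0.48  0.2   1.96 -0.14  0.71 -0.69]
[0.493323  0.0967505] [-33.12   0.    14.97]
```

View pics/c13.png

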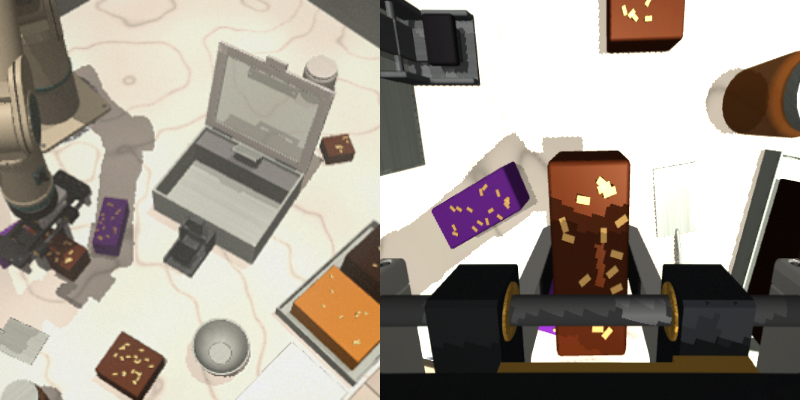

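Request:
servo_tool:
  moves:
    - {"linear":[-2,0,1],"twist":0,"jaw":-0.3}
    - {"linear":[-3.5,0,1.6],"twist":0,"jaw":-0.3}
    - {"linear":[-3.5,0,1.6],"twist":0,"jaw":-0.3}
    - {"linear":[-3.5,0,1.6],"twist":0,"jaw":-0.3}
    - {"linear":[-3.5,0,1.6],"twist":0,"jaw":-0.3}
    - {"linear":[-3.5,0,1.6],"twist":0,"jaw":-0.3}
    - {"linear":[-3.5,0,1.6],"twist":0,"jaw":-0.3}
    - {"linear":[-3.5,0,1.6],"twist":0,"jaw":-0.3}
    - {"linear":[-3.5,0,1.6],"twist":0,"jaw":-0.3}
    - {"linear":[-3.1,0,1.2],"twist":0,"jaw":-0.3}
    - {"linear":[0,0,0],"twist":0,"jaw":-0.3}
    - {"linear":[0,0,0],"twist":0,"jaw":-0.3}

```text
time: 21.8
ee_pos: [0.4935, 0.097, 0.3658]
orientation: [-0.558, 0.56, -0.433, 0.432]
wrist_force: [0.3, -1.5, -3.0]
finger_gap: 0.0518
```

Run:
```python
from h import *
s,M=st()
u=np.array([-0.249,.9685]);v=np.array([-.9685,-.249]);O=np.array([.4866,.1229])
k=s['ee_pos'][:2]-O; print('kf',k@u,k@v)
d=grab('wrist','w13'); b=d['image'][:,:,::-1]; d=grab('scene','s13'); a=d['image'][60:345,130:400,::-1]
cv2.imwrite('pics/c14.png',np.clip(np.hstack([cv2.resize(a,(380,400)),cv2.resize(b,(420,400))])*1.6,0,255).astype(np.uint8))
```

```text
t 21.8 pos [0.4935 0.097  0.3658] xang -75.45 ydown [-0.003 -0.001 -1.   ] F [ 0.26 -1.48 -3.  ] gap 0.0518 q [-0.39  0.48  0.21  1.97 -0.15  0.71 -1.42]
kf -0.026792521834751632 -0.00022648207704710973
```

View pics/c14.png

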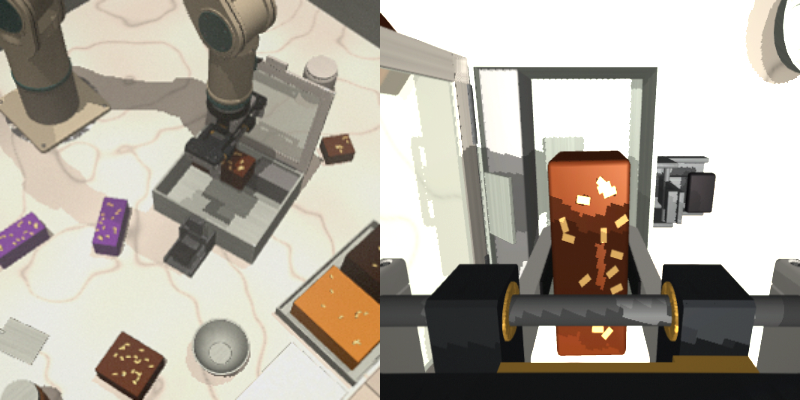

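Run:
```python
from h import *
d=load('s9'); cv2.imwrite('pics/c15.png',np.clip(cv2.resize(d['image'][140:250,235:350,::-1],None,fx=5.4,fy=5.4,interpolation=cv2.INTER_CUBIC)*1.8,0,255).astype(np.uint8))
b=load('w13')['image'][60:330,300:500,::-1]; cv2.imwrite('pics/c16.png',np.clip(cv2.resize(load('w8')['image'][60:310,320:560,::-1],None,fx=2.4,fy=2.4)*1.8,0,255).astype(np.uint8))
```

```text
(no output)
```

View pics/c15.png

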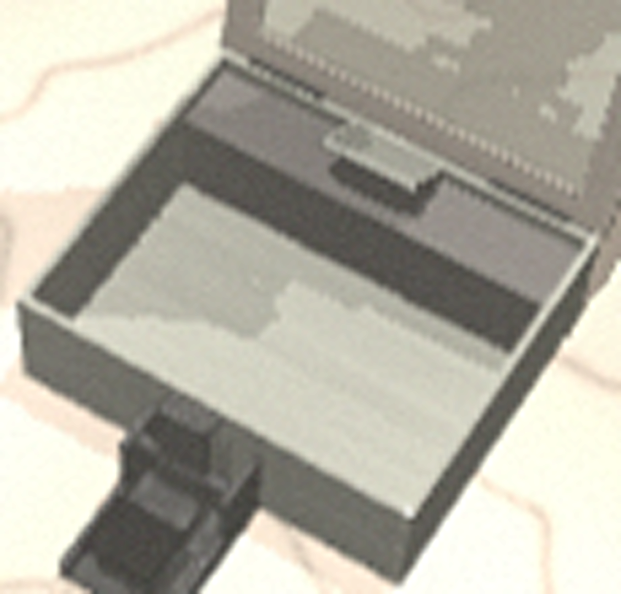

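View pics/c16.png

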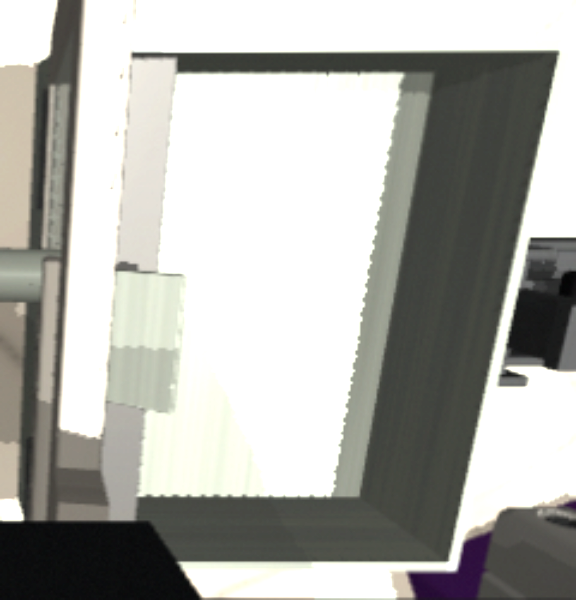

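Run:
```python
from h import *
u=np.array([-0.249,.9685]);v=np.array([-.9685,-.249]);O=np.array([.4866,.1229])
d=load('s9'); p=np.array([(325,150),(420,190),(347,122),(440,160)])/5.4+[235,140]-.4
for z in(.08,.1,.12):
    w=plane(d,p,z)[:,:2]-O; print(z,np.c_[w@u,w@v].round(3).tolist())
d=load('w8'); p=np.array([(183,275),(175,410)])/2.4+[320,60]
for z in(.08,.1,.12):
    w=plane(d,p,z)[:,:2]-O; print(z,np.c_[w@u,w@v].round(3).tolist())
```

```text
0.08 [[0.074, 0.036], [0.079, -0.024], [0.098, 0.036], [0.104, -0.023]]
0.1 [[0.061, 0.029], [0.066, -0.029], [0.084, 0.029], [0.09, -0.028]]
0.12 [[0.047, 0.022], [0.052, -0.035], [0.07, 0.022], [0.076, -0.034]]
0.08 [[0.048, -0.024], [0.045, 0.041]]
0.1 [[0.056, -0.027], [0.053, 0.034]]
0.12 [[0.063, -0.03], [0.061, 0.027]]
```

The sprung flap stands up to about z 0.11 at keeper x≈0.06. I shift 1.6 cm toward the button side so the gripper body clears it, then lower.

Request:
servo_tool:
  moves:
    - {"linear":[1.6,1,0],"twist":0,"jaw":-0.3}
    - {"linear":[0,2,0],"twist":0,"jaw":-0.3}
    - {"linear":[0,3,0],"twist":0,"jaw":-0.3}
    - {"linear":[0,3,0],"twist":0,"jaw":-0.3}
    - {"linear":[0,2,0],"twist":0,"jaw":-0.3}
    - {"linear":[0,1.5,0],"twist":0,"jaw":-0.3}
    - {"linear":[0,1,0],"twist":0,"jaw":-0.3}
    - {"linear":[0,0,0],"twist":0,"jaw":-0.3}
    - {"linear":[0,0,0],"twist":0,"jaw":-0.3}

```text
time: 22.8
ee_pos: [0.4982, 0.0802, 0.2325]
orientation: [0.559, -0.559, 0.433, -0.434]
wrist_force: [0.1, 0.7, -3.8]
finger_gap: 0.0518
```

Run:
```python
from h import *
s,M=st()
u=np.array([-0.249,.9685]);v=np.array([-.9685,-.249]);O=np.array([.4866,.1229])
k=s['ee_pos'][:2]-O; print('kf',k@u,k@v)
d=grab('wrist','w14'); b=d['image'][:,:,::-1]; d=grab('scene','s14'); a=d['image'][100:270,210:370,::-1]
cv2.imwrite('pics/c17.png',np.clip(np.hstack([cv2.resize(a,(380,400)),cv2.resize(b,(420,400))])*1.6,0,255).astype(np.uint8))
```

```text
t 22.8 pos [0.4982 0.0802 0.2325] xang -75.64 ydown [ 0. -0. -1.] F [ 0.07  0.69 -3.81] gap 0.0518 q [-0.3   0.71  0.12  2.06 -0.21  0.39 -1.33]
kf -0.0442112988715675 -0.0006441629431879079
```

View pics/c17.png

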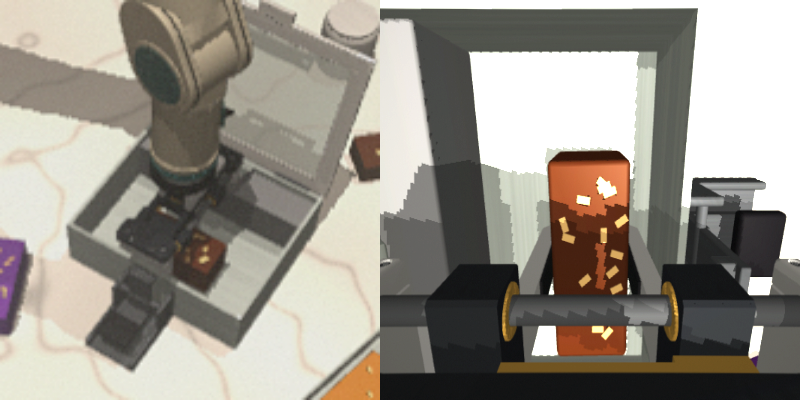

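Request:
servo_tool:
  moves:
    - {"linear":[0,0.5,0],"twist":0,"jaw":-0.3}
    - {"linear":[0,0.5,0],"twist":0,"jaw":-0.3}
    - {"linear":[0,0.3,0],"twist":0,"jaw":-0.3}
    - {"linear":[0,0.2,0],"twist":0,"jaw":-0.3}
    - {"linear":[0,0.1,0],"twist":0,"jaw":-0.3}
    - {"linear":[0,0,0],"twist":0,"jaw":-0.3}

```text
time: 23.5
ee_pos: [0.498, 0.0809, 0.216]
orientation: [-0.559, 0.559, -0.433, 0.433]
wrist_force: [0.3, -1.0, -4.1]
finger_gap: 0.0521
```

Request:
servo_tool:
  moves:
    - {"linear":[0,0.1,0],"twist":0,"jaw":-0.3}
    - {"linear":[0,0.1,0],"twist":0,"jaw":-0.3}
    - {"linear":[0,0,0],"twist":0,"jaw":-0.3}

```text
time: 23.8
ee_pos: [0.4979, 0.0809, 0.2141]
orientation: [-0.559, 0.559, -0.433, 0.433]
wrist_force: [-0.1, -0.4, -3.5]
finger_gap: 0.0519
```

Request:
servo_tool:
  moves:
    - {"linear":[0,0.1,0],"twist":0,"jaw":-0.3}
    - {"linear":[0,0,0],"twist":0,"jaw":-0.3}

```text
time: 24.0
ee_pos: [0.498, 0.0808, 0.2139]
orientation: [0.559, -0.559, 0.433, -0.433]
wrist_force: [-1.9, -0.1, 4.4]
finger_gap: 0.0522
```

Request:
servo_tool:
  moves:
    - {"linear":[0,0.1,0],"twist":0,"jaw":-0.3}
    - {"linear":[0,0,0],"twist":0,"jaw":-0.3}

```text
time: 24.2
ee_pos: [0.4979, 0.0808, 0.2139]
orientation: [0.559, -0.558, 0.433, -0.433]
wrist_force: [-3.1, -0.5, 15.6]
finger_gap: 0.0518
```

Request:
servo_tool:
  moves:
    - {"linear":[0,-0.1,0],"twist":0,"jaw":-0.3}
    - {"linear":[0,0,0],"twist":0,"jaw":0.3}
    - {"linear":[0,0,0],"twist":0,"jaw":0.3}
    - {"linear":[0,0,0],"twist":0,"jaw":0.3}

```text
time: 24.6
ee_pos: [0.4982, 0.0809, 0.2132]
orientation: [0.559, -0.559, 0.433, -0.433]
wrist_force: [-0.3, -0.0, -0.1]
finger_gap: 0.0612
```

Request:
servo_tool:
  moves:
    - {"linear":[0,-0.5,0],"twist":0,"jaw":0.3}
    - {"linear":[0,-1.5,0],"twist":0,"jaw":0.3}
    - {"linear":[0,-3,0],"twist":0,"jaw":0.3}
    - {"linear":[0,-4,0],"twist":0,"jaw":0.3}
    - {"linear":[0,-4,0],"twist":0,"jaw":0.3}
    - {"linear":[0,-4,0],"twist":0,"jaw":0.3}
    - {"linear":[0,0,0],"twist":0,"jaw":0.3}
    - {"linear":[4,0,0],"twist":0,"jaw":0.3}
    - {"linear":[5,0,0],"twist":0,"jaw":0.3}
    - {"linear":[5,0,0],"twist":0,"jaw":0.3}
    - {"linear":[5,0,0],"twist":0,"jaw":0.3}
    - {"linear":[0,0,0],"twist":0,"jaw":0.3}

```text
time: 25.8
ee_pos: [0.5453, -0.1115, 0.383]
orientation: [-0.555, 0.558, -0.435, 0.438]
wrist_force: [-0.7, -0.2, 0.5]
finger_gap: 0.0613
```

Run:
```python
from h import *
s,M=st()
b=grab('top','t15')['image'][60:300,80:480,::-1]; d=grab('scene','s15'); a=d['image'][:,:,::-1]
cv2.imwrite('pics/c18.png',np.clip(cv2.resize(a,(800,600))*1.4,0,255).astype(np.uint8))
cv2.imwrite('pics/c19.png',np.clip(cv2.resize(b,None,fx=2,fy=2)*1.4,0,255).astype(np.uint8))
```

```text
t 25.8 pos [ 0.5453 -0.1115  0.383 ] xang -76.24 ydown [ 0.001 -0.006 -1.   ] F [-0.65 -0.15  0.52] gap 0.0613 q [ 0.    0.53  0.23  1.81 -0.15  0.82 -1.03]
```

View pics/c18.png

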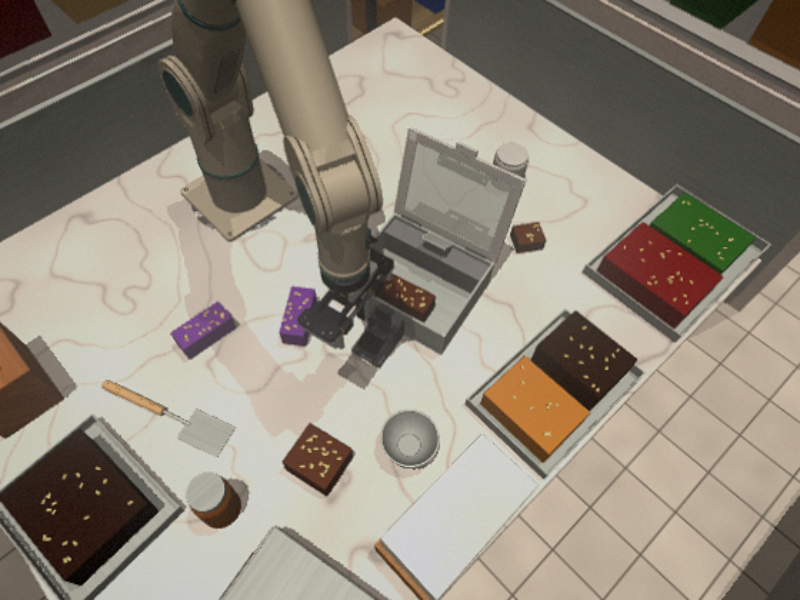

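View pics/c19.png

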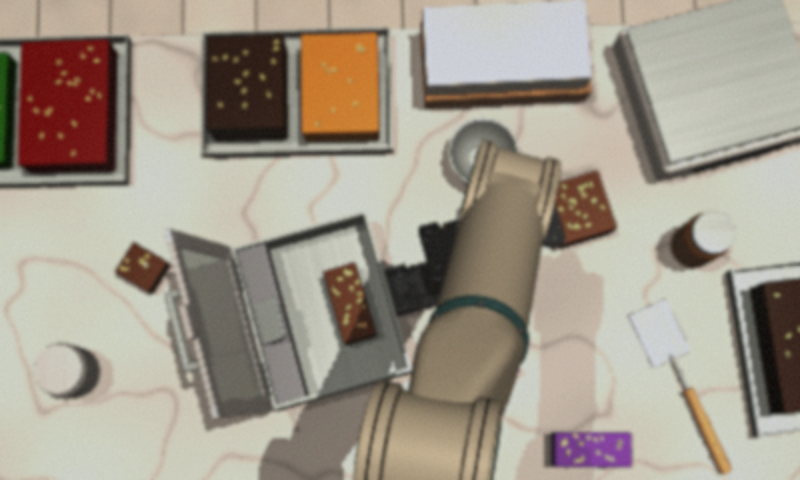

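Request:
servo_tool:
  moves:
    - {"linear":[0,-3,0],"twist":0,"jaw":0.3}
    - {"linear":[0,0,0],"twist":0,"jaw":0.3}
    - {"linear":[0,0,0],"twist":0,"jaw":0.3}
    - {"linear":[0,0,0],"twist":0,"jaw":0.3}
    - {"linear":[0,0,0],"twist":0,"jaw":0.3}
    - {"linear":[0,0,0],"twist":0,"jaw":0.3}

```text
time: 26.5
ee_pos: [0.5451, -0.1027, 0.4125]
orientation: [-0.559, 0.559, -0.434, 0.433]
wrist_force: [-0.2, -0.2, 0.6]
finger_gap: 0.0612
```

Run:
```python
from h import *
s,M=st()
u=np.array([-0.249,.9685]);v=np.array([-.9685,-.249]);O=np.array([.4866,.1229])
d=load('t15'); w=plane(d,np.array([(325,272),(355,265),(372,334),(345,342)])/2+[80,60],.056); print(w.mean(0)); k=w[:,:2]-O; print('bay frame',(k@u).mean()+.0225,(k@v).mean(), np.linalg.norm(np.roll(w,-1,0)-w,axis=1).round(3))
# lid corners predicted at 1.6/1.7/1.8 in scene
d=grab('scene','s16')
for th in(1.6,1.7,1.8): print(th,[proj(d,[np.r_[O+u*(.105-.212*np.cos(th))+v*y,.08+.212*np.sin(th)]])[0].round(1).tolist() for y in(.127,-.127)])
a=d['image'][85:200,270:375,::-1]; cv2.imwrite('pics/c20.png',np.clip(cv2.resize(a,None,fx=5,fy=5,interpolation=cv2.INTER_CUBIC)*1.6,0,255).astype(np.uint8))
d0=load('s9'); m=cv2.absdiff(d['image'],d0['image']).max(2); print('diff lid region',m[90:150,285:365].mean())
```

```text
t 26.5 pos [ 0.5451 -0.1027  0.4125] xang -75.54 ydown [-0.001  0.    -1.   ] F [-0.15 -0.23  0.61] gap 0.0612 q [-0.02  0.49  0.23  1.78 -0.14  0.89 -1.05]
[0.49181397 0.0775836  0.056     ]
bay frame -0.02268721027608222 0.006234051835981982 [0.046 0.108 0.042 0.11 ]
1.6 [[277.7, 97.1], [360.6, 135.8]]
1.7 [[281.7, 93.0], [364.1, 131.0]]
1.8 [[285.7, 89.5], [367.5, 126.9]]
diff lid region 13.229583333333334
```

View pics/c20.png

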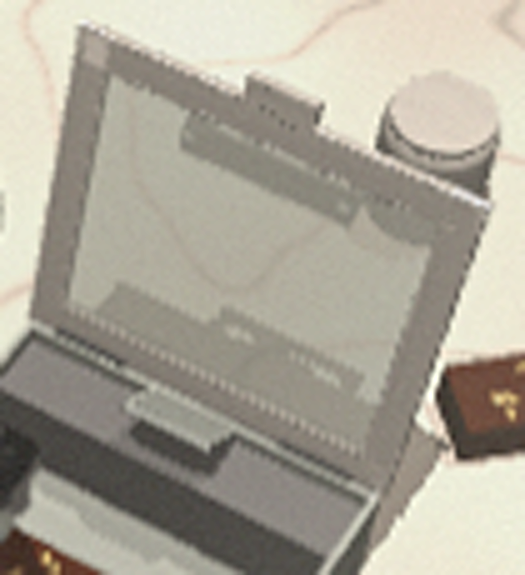

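```bash
python3 -c "
from h import *
print(hand_in())"
```

```text
the job is handed in; nothing more can be done
None
```

The loaf is in the keeper with the lid standing open, and I handed the job in at about 26.5 s of the 72 s allowed. No verdict was reported.

- **Button and lid:** The pad gave at about 45 mm height, and I pressed it with at most about 14 N until the lid popped. I took the handle at about 8 N while the lid was still bobbing and held it still for about a second at about 0.40 rad. Then I swung it open at about 0.5 to 0.6 rad/s to about 1.78 rad and let go. In the last picture the lid's corners fit an angle of about 1.8 rad, so it stands open by itself.
- **Loaf:** I picked the long brown bar, not the purple ones. I lowered it until it touched the floor at the expected height, then released it. The last downward nudge pressed it on the floor with about 15 N before I eased off. In the last top view it lies about 23 mm toward the button side and 6 mm sideways of the bay's centre. I kept it on that side so the gripper would clear the raised flap.
- **Other things:** The slab, stub, bowl, jar and tin looked undisturbed in the last pictures; I did not measure them.
- **Disagreements:** The camera views differed by 2 to 6 mm on the keeper's position, so I averaged them. The loaf measured 4 to 10 mm under its true size in the pictures. An unexplained upward force of about 6 N showed while I gripped the loaf on the counter, and it was gone once the loaf was lifted.

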